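Line up and cover the gel staining dishes

ROBOT

A 6-joint arm with a two-finger parallel gripper is mounted at the origin on the work surface. World frame = base frame: x ahead of the robot, y to its left, z up, the work surface at z = 0. Lengths are in m, angles in degrees, forces in N, time in s.
With the tool pointing down it reaches from about 0.4 to 0.825 m from the base axis. Payload 7 kg.
Tool frame: the origin (TCP) lies at the very end of the fingers, on their centre line; the grasp point (between the pads) lies 19 mm behind it; y points along the fingers, x is the direction in which the jaws open and shut, and the axes are right-handed (so a half turn about y gives the same grasp; the last joint's range is limited). The gripper opens to 88 mm and grips with 3 to 60 N. Pads are 19 mm wide; open, the fingers measure 130 mm over their backs; the gripper's body (78 mm by 193 mm) begins 47 mm behind the grasp point.
Start: joints at [-50.93, 20.546, 0.682, 0, -70.136, -16.507], TCP at [0.259, -0.623, 0.194] pointing down, gripper open.
Joint ranges: [-176.03, 176.03], [-82.01, 121.73], [-58.28, 71.71], [-173.87, 95.51], [-174.79, -0.11], [-173.66, 173.66]. Speed limits (degrees/s): [136.94, 136.94, 172.46, 180, 180, 180].

INTERFACE

Orientations are given as [roll, pitch, yaw] about the fixed x, y, z axes, in that order (R = Rz(yaw) Ry(pitch) Rx(roll)).
In Python, from plant import ctrl gives the robot as it stands.
- The arm moves only by the shell command python3 -m crank 'ROWS'. ROWS is JSON, a list that holds one entry, the list of rows, each a list of 5 numbers: the closure, from -1 (fully open) to 1 (shut), then the shift along the tool's x, y, z in mm, then the turn about the tool's y in rad. In form: [[[claw, x, y, z, turn], ...]]. A call has 1 to 12 rows; each row is the pose to reach, as a shift and turn from the pose commanded when the call began, along the tool's axes at that moment; what a row does not reach only later rows make up. A row lasts 1/8 s, in which the tool goes at most 62.5 mm and 10.7 degrees, less where a joint would pass 70% of its speed; a pose out of reach is approached as far as the arm can. A call with a gripper value outside its range is refused whole. The fingers move at their own pace and stop on an object; the grip force is fixed at half the most. Time passes only in rows, so rows that repeat a pose let the fingers close. It gives the time, the measured TCP pose, the force and the opening at its end, in the units of the state.
- ctrl.get_obs(): the state, without advancing time (a new reading comes with each control period).
- ctrl.snapshot(name): name is "scene" or "top" or "wrist"; returns the picture (384x512x3 uint8, red, green, blue); there is no depth.
- ctrl.camera_model(name): a dict with "fx", "fy", "cx", "cy" (pixels), "origin" and "orientation" of the camera in the world; the wrist camera has in their place "hand_eye" (4x4, takes a point from camera to tool coordinates, whose origin is the TCP and whose axes are the tool frame's). Camera axes: x right, y down, z forward; pixel columns grow to the right and rows downward; lengths in m; the calibration is good to about 2 mm. A picture is of the moment at which its call begins: read the wrist's pose just before it. camera_model takes no time and is no camera call.
- ctrl.close_job(): hands the job in, once; it reports no verdict.
Trained networks look in the newest picture that a camera, given by its name, has taken for a name from the list of things; names that differ only in an ending like _2 or _b are one class to them, and where a whole thing is asked for, a point or a joint stands for the part that bears it (a point fixed in the world has none). Each returns a list of dicts, best first, with "confidence" (0 to 1); they miss things now and then, are a little off and sometimes report something else, mostly with a low value. They report only what shows in the picture. A call takes as long as a camera call.
- ctrl.find_in(camera, name): "extent" ([left, top, width, height] in pixels, round what is visible of it).
The state is a dict: "clock": time; "joint_pos": joint angles; "qvel": joint speeds; "tau": joint torques, N m; "tool_pos": TCP position; "orientation": TCP orientation; "force": force on the tool from outside, world axes, zero at the start; "moment": the same for the moment, N m; "opening": finger opening in m.
Only numpy, scipy, OpenCV 4.12 (cv2) and the standard library are available. Lean on these libraries where they do the work, as an engineer would, in place of code of your own. Each camera call takes 0.05 s, during which the arm holds its last target.

TASK

Make the gel staining dishes on the dark steel staging plate ready for dark staining: slide each one over the plate, without lifting it, until its far long edge lies along the scribed line, neither short of it nor past it, and close every dish with a cover lifted off the top of the pile, so that it sits fully down and level in the dish's mouth. Leave any spare cover on its pad, and do not disturb the other things on the bench.

Things in the scene. Friction and masses are not known exactly. Their poses are not given: they have to be found in the camera images.
- line (a point): Middle of the white scribed line (2.5 mm wide, 500 long) on top of a fixed dark steel staging plate (300 x 520 x 6 mm, flat on the bench). The point is on the plate's top face, 6 mm above the bench; there is no ledge or stop. Its y runs along the line, its x across it, away from the robot, z up. The plate reaches 255 mm from the line towards the robot and 45 mm beyond it.
- dish_1_mid (a point): Dish 1 of up to four alike: open white plastic tray, 80 mm (its x) by 100 mm (its y), 50 high, walls 8 thick (mouth 64 x 84 mm), about 0.45 kg, loose on the staging plate on the robot's side of the line. The point is the centre of its outline, 25 mm above its underside. Its x points roughly away from the robot: the far long edge is 40 mm from the point along +x. None if absent.
- dish_2_mid (a point): Dish 2 of up to four alike: open white plastic tray, 80 mm (its x) by 100 mm (its y), 50 high, walls 8 thick (mouth 64 x 84 mm), about 0.45 kg, loose on the staging plate on the robot's side of the line. The point is the centre of its outline, 25 mm above its underside. Its x points roughly away from the robot: the far long edge is 40 mm from the point along +x. None if absent.
- dish_3_mid (a point): Dish 3 of up to four alike: open white plastic tray, 80 mm (its x) by 100 mm (its y), 50 high, walls 8 thick (mouth 64 x 84 mm), about 0.45 kg, loose on the staging plate on the robot's side of the line. The point is the centre of its outline, 25 mm above its underside. Its x points roughly away from the robot: the far long edge is 40 mm from the point along +x. None if absent.
- dish_4_mid (a point): Dish 4 of up to four alike: open white plastic tray, 80 mm (its x) by 100 mm (its y), 50 high, walls 8 thick (mouth 64 x 84 mm), about 0.45 kg, loose on the staging plate on the robot's side of the line. The point is the centre of its outline, 25 mm above its underside. Its x points roughly away from the robot: the far long edge is 40 mm from the point along +x. None if absent.
- cover_1_grip (a point): Grey plastic cover 1 of four alike, 0.12 kg: flat top 76 (its x) x 96 (y) x 5 mm with an upright bar handle 14 mm thick (x), 50 long (y), 20 high in the middle. Under the top a hollow frame 57 x 77 mm outside, 24 deep, drops into a dish's mouth (3.5 mm play all round) until the top rests on the rim. The point is the handle's centre: 39 mm above the frame's lower edge, 40 above the dish's point when seated.
- cover_2_grip (a point): Grey plastic cover 2 of four alike, 0.12 kg: flat top 76 (its x) x 96 (y) x 5 mm with an upright bar handle 14 mm thick (x), 50 long (y), 20 high in the middle. Under the top a hollow frame 57 x 77 mm outside, 24 deep, drops into a dish's mouth (3.5 mm play all round) until the top rests on the rim. The point is the handle's centre: 39 mm above the frame's lower edge, 40 above the dish's point when seated.
- cover_3_grip (a point): Grey plastic cover 3 of four alike, 0.12 kg: flat top 76 (its x) x 96 (y) x 5 mm with an upright bar handle 14 mm thick (x), 50 long (y), 20 high in the middle. Under the top a hollow frame 57 x 77 mm outside, 24 deep, drops into a dish's mouth (3.5 mm play all round) until the top rests on the rim. The point is the handle's centre: 39 mm above the frame's lower edge, 40 above the dish's point when seated.
- cover_4_grip (a point): Grey plastic cover 4 of four alike, 0.12 kg: flat top 76 (its x) x 96 (y) x 5 mm with an upright bar handle 14 mm thick (x), 50 long (y), 20 high in the middle. Under the top a hollow frame 57 x 77 mm outside, 24 deep, drops into a dish's mouth (3.5 mm play all round) until the top rests on the rim. The point is the handle's centre: 39 mm above the frame's lower edge, 40 above the dish's point when seated.
- pad_top (a point): Centre of the top of a fixed cork pad (90 x 110 x 6 mm), left or right of the staging plate, 6 mm above the bench. At the start the four covers are piled on it, cover 1 lowest, cover 4 on top, 29 mm apart, long sides nearly in line; each frame stands loose on the top of the cover below, round its handle.
- rack: Blue tube rack 65 x 160 x 70 mm, tubes to 92 mm, on the side opposite the pile of covers. Bystander, not to be disturbed. Origin at the centre of its underside.
- bottle: White plastic bottle 56 mm across, 120 mm high. Bystander, not to be disturbed. Origin at the centre of its underside.
- timer: White bench timer 60 x 75 x 20 mm, beyond the staging plate. Bystander, not to be disturbed. Origin at the centre of its underside.
- keypad: Flat black handheld keypad 75 x 130 x 14 mm, left of the robot. Bystander, not to be disturbed. Origin at the centre of its underside.
- tipbox: Box of pipette tips, blue with a clear top, 85 x 120 x 62 mm. Bystander, not to be disturbed. Origin at the centre of its underside.
- beaker: Glass beaker 70 mm across, 90 mm high. Bystander, not to be disturbed. Origin at the centre of its underside.

How it is judged:
By the outcome, as a careful person would: the job done as asked, in the order asked, and still so for the second after the job is handed in, with the robot touching nothing.
Of dish_1, dish_2, dish_3, dish_4 only 3 to 4 are there at a start; the rules pass over those that are not, and their reading is None.
At some moment in a run one of dish_1, dish_2, dish_3, dish_4 may be knocked a few centimetres aside while the robot is not near it.
It also fails if it takes over 210 s, if anything falls off the work surface, if the arm or the gripper's body presses on something with over 40 N, if the wrist force passes 120 N, or if a joint passes its speed limit or range.

## Working session

There is one attempt and no reset: what is moved stays moved. The work goes in short steps, Python scripts to look and compute and a shell command to move; the robot and the scene stay as the last step left them, time stands still between calls to the robot, and variables do not carry over. Pictures are saved under pics/ and viewed, and the job is handed in when it is done.

```bash
ls; mkdir -p pics; cat > h.py <<'E'
import numpy as np, cv2
from plant import ctrl
from scipy.spatial.transform import Rotation as R
def snap(cam,name):
    o=ctrl.get_obs(); im=ctrl.snapshot(cam); cv2.imwrite('pics/'+name+'.png',cv2.cvtColor(im,cv2.COLOR_RGB2BGR)); return o,im
E
python3 - <<'E'
from h import *
print(ctrl.get_obs())
for c in ['scene','top','wrist']:
    print(c,ctrl.camera_model(c)); snap(c,c+'0')
E
```

```text
pics
{'clock': 0.0, 'joint_pos': array([-5.09300583e+01,  2.05920777e+01,  6.32834368e-01, -2.03020934e-02,
       -7.01348154e+01, -1.65073549e+01]), 'qvel': array([-0.08061006,  0.00702885, -0.00456077, -0.05417957, -0.03107061,
        0.0777519 ]), 'tau': array([-8.32329042e-04, -5.82718527e+01,  2.93058944e+01,  6.99724227e+00,
        6.99079319e-03, -8.41330666e-05]), 'tool_pos': array([ 0.25875868, -0.62284176,  0.19340776]), 'orientation': array([-8.99915701e+01, -9.56051873e-02,  1.12555665e+02]), 'force': array([ 0.09742025, -0.30318428, -0.18712063]), 'moment': array([ 0.02237866, -0.03361676,  0.01385659]), 'opening': 0.08770922636155411}
scene {'fx': 359.3272718475001, 'fy': 359.3272718475001, 'cx': 250.3342244662671, 'cy': 196.32306201123677, 'origin': array([1.47804578, 0.31426195, 0.78378349]), 'orientation': array([-124.60679014,    0.14750398,  107.55719705])}
top {'fx': 380.9017764897839, 'fy': 380.9017764897839, 'cx': 251.00790951634983, 'cy': 183.87629556978985, 'origin': array([ 0.31886049, -0.00624751,  1.22993983]), 'orientation': array([-1.67484612e+02, -3.89556011e-02, -9.01248887e+01])}
wrist {'fx': 272.26211748815354, 'fy': 272.26211748815354, 'cx': 261.84960728034264, 'cy': 193.40684226851252, 'hand_eye': array([[ 9.99999293e-01,  3.66293815e-04, -1.13172414e-03,
         4.49923141e-05],
       [ 1.18940892e-03, -2.94587876e-01,  9.55623654e-01,
        -1.90549867e-01],
       [ 1.66468222e-05, -9.55624324e-01, -2.94588103e-01,
         7.97039549e-02],
       [ 0.00000000e+00,  0.00000000e+00,  0.00000000e+00,
         1.00000000e+00]])}
```

View pics/top0.png

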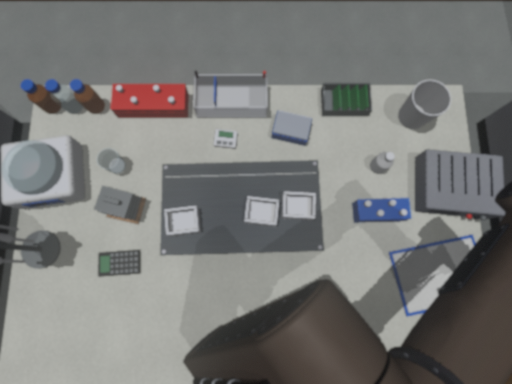

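View pics/scene0.png

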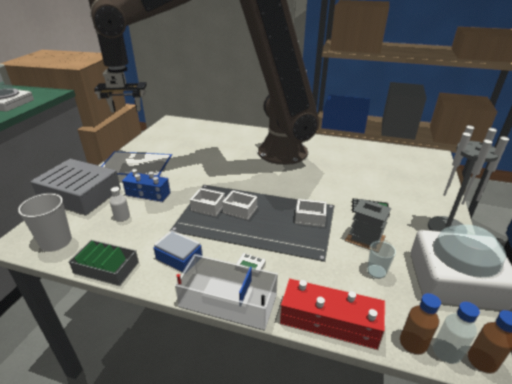

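View pics/wrist0.png

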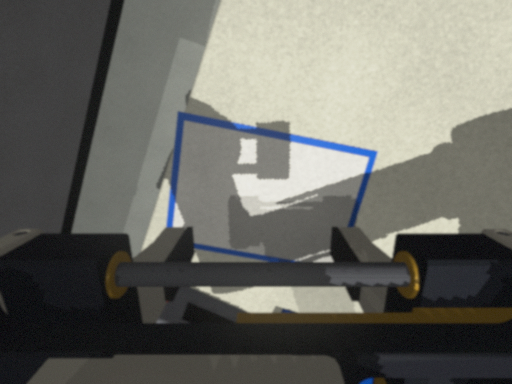

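```bash
cat >> h.py <<'E'
def cam(name,o=None):
    m=ctrl.camera_model(name)
    K=np.array([[m['fx'],0,m['cx']],[0,m['fy'],m['cy']],[0,0,1]])
    T=np.eye(4)
    if name=='wrist':
        P=np.eye(4);P[:3,:3]=R.from_euler('xyz',o['orientation'],degrees=True).as_matrix();P[:3,3]=o['tool_pos']
        T=P@m['hand_eye']
    else:
        T[:3,:3]=R.from_euler('xyz',m['orientation'],degrees=True).as_matrix();T[:3,3]=m['origin']
    return K,T
def p2w(K,T,uv,z):
    uv=np.atleast_2d(np.array(uv,float))
    d=np.c_[(uv-K[:2,2])/[K[0,0],K[1,1]],np.ones(len(uv))]@T[:3,:3].T
    return T[:3,3]+d*((z-T[2,3])/d[:,2])[:,None]
def w2p(K,T,p):
    c=(np.atleast_2d(p)-T[:3,3])@T[:3,:3]
    return c[:,:2]/c[:,2:]*[K[0,0],K[1,1]]+K[:2,2]
def tf(o,dest,yaw):
    """rows shift in tool axes (mm) to world dest; turn rad"""
    Rm=R.from_euler('xyz',o['orientation'],degrees=True).as_matrix()
    s=Rm.T@(np.array(dest)-o['tool_pos'])*1000
    y=o['orientation'][2]; a=-((yaw-y+180)%360-180)
    return np.round(s,1),round(np.deg2rad(a),4)
E
python3 - <<'E'
from h import *
ctrl.snapshot('top')
K,T=cam('top')
z={'dish_1_mid':.056,'cover_1_grip':.13,'rack':.07,'bottle':.1,'timer':.02,'tipbox':.062,'beaker':.09,'keypad':.014}
for n in z:
    for r in ctrl.find_in('top',n)[:5]:
        e=r['extent']; c=p2w(K,T,[[e[0]+e[2]/2,e[1]+e[3]/2],[e[0],e[1]],[e[0]+e[2],e[1]+e[3]]],z[n])
        print(n,round(r['confidence'],2),np.round(e),c[:,:2].round(3).tolist())
print(p2w(K,T,[[165,175],[241,175.5],[316,176],[163,164],[164,253],[318,160],[321,250]],.006).round(3))
E
```

```text
dish_1_mid 0.93 [286. 192.  27.  30.] [[0.507, -0.159], [0.555, -0.118], [0.461, -0.2]]
cover_1_grip 0.73 [245. 195.  35.  31.] [[0.483, -0.042], [0.53, 0.009], [0.438, -0.092]]
cover_1_grip 0.44 [133. 199.   7.  18.] [[0.492, 0.327], [0.519, 0.339], [0.465, 0.316]]
rack 0.78 [355. 195.  57.  25.] [[0.501, -0.416], [0.541, -0.331], [0.462, -0.5]]
bottle 0.66 [371. 150.  24.  25.] [[0.638, -0.415], [0.677, -0.381], [0.599, -0.45]]
timer 0.93 [213. 128.  22.  22.] [[0.74, 0.08], [0.779, 0.119], [0.701, 0.043]]
tipbox 0.87 [271. 111.  37.  35.] [[0.762, -0.134], [0.823, -0.074], [0.703, -0.192]]
tipbox 0.28 [284. 190.  28.  33.] [[0.506, -0.154], [0.558, -0.112], [0.454, -0.195]]
beaker 0.8 [100. 150.  26.  23.] [[0.644, 0.419], [0.682, 0.463], [0.608, 0.376]]
keypad 0.56 [ 98. 250.  41.  25.] [[0.34, 0.406], [0.378, 0.473], [0.302, 0.339]]
[[ 0.621  0.277  0.006]
 [ 0.619  0.025  0.006]
 [ 0.617 -0.223  0.006]
 [ 0.659  0.285  0.006]
 [ 0.367  0.268  0.006]
 [ 0.672 -0.231  0.006]
 [ 0.375 -0.229  0.006]]
```

```bash
python3 - <<'E'
from h import *
o=ctrl.get_obs(); print(tf(o,[.5,-.06,.27],180))
E
```

```text
(array([ 427.7,  -75.6, -438.7]), np.float64(-1.177))
```

```bash
python3 -m crank '[[[-1,20,-70,-20,-0.1],[-1,60,-76,-60,-0.25],[-1,110,-76,-110,-0.4],[-1,160,-76,-160,-0.55],[-1,210,-76,-210,-0.7],[-1,260,-76,-260,-0.85],[-1,310,-76,-310,-1.0],[-1,360,-76,-360,-1.177],[-1,428,-76,-439,-1.177],[-1,428,-76,-439,-1.177],[-1,428,-76,-439,-1.177],[-1,428,-76,-439,-1.177]]]'
python3 - <<'E'
from h import *
o,im=snap('wrist','w1'); print(o['tool_pos'],o['orientation'],o['joint_pos'])
E
```

```text
clock: 2.1
tool_pos: [0.5008, -0.0577, 0.2702]
orientation: [-90.0, -0.0, -179.8]
force: [-0.4, -0.4, 0.9]
opening: 0.0877
[ 0.50080214 -0.05771708  0.27018469] [-9.00058865e+01 -1.14138727e-02 -1.79827449e+02] [ 1.57806394e+01  1.75413288e+00 -1.32042415e+01 -9.04655872e-03
 -7.50510350e+01 -1.56057548e+01]
```

View pics/w1.png

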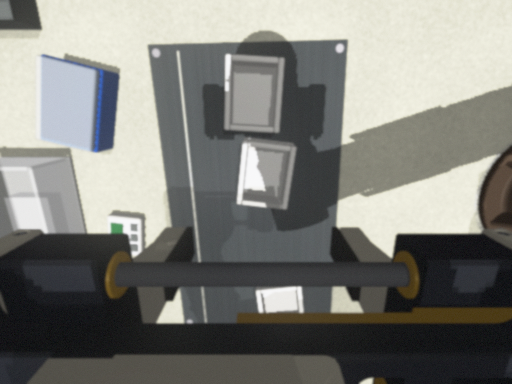

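```bash
python3 - <<'E'
from h import *
im=cv2.imread('pics/w1.png')
c=im[40:220,150:350]; cv2.imwrite('pics/w1z.png',cv2.resize(c,None,fx=4,fy=3.3,interpolation=cv2.INTER_CUBIC)[:600])
E
```

```text
(no output)
```

View pics/w1z.png

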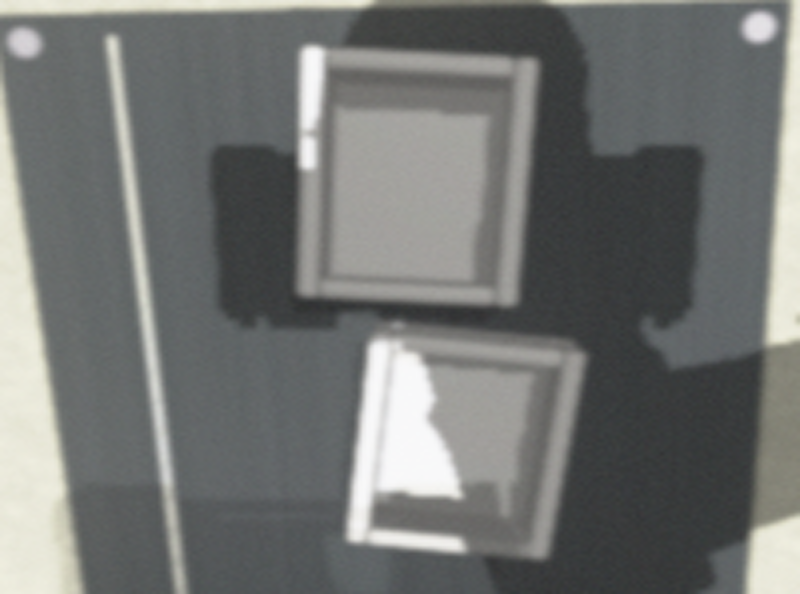

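```bash
cat >> h.py <<'E'
def rect(P):
    """corners TL TR BR BL in image -> center, yaw of dish x (away), sizes"""
    P=np.array(P)[:,:2]; c=P.mean(0)
    v=(P[0]+P[3]-P[1]-P[2]); ly=(P[2]+P[3]-P[0]-P[1])
    return c.round(4),np.degrees(np.arctan2(v[1],v[0])).round(2),(np.linalg.norm(v)/2).round(4),(np.linalg.norm(ly)/2).round(4),np.degrees(np.arctan2(-ly[0],ly[1])).round(2)
E
python3 - <<'E'
from h import *
o=dict(tool_pos=np.array([ 0.50080214,-0.05771708,0.27018469]),orientation=np.array([-9.00058865e+01,-1.14138727e-02,-1.79827449e+02]))
K,T=cam('wrist',o)
f=lambda q:np.array(q)/[4,3.3]+[150-.4,40-.4]
for q in ([(302,47),(538,58),(518,305),(297,297)],[(370,340),(583,350),(548,557),(347,542)]):
    print(rect(p2w(K,T,f(q),.056)))
im=cv2.imread('pics/w1.png',0).astype(float)
pts=[]
for r in range(56,225):
    u0=179+(r-52)*25/268
    a=im[r,int(u0)-6:int(u0)+8]; w=np.clip(a-np.median(a)-15,0,None)
    if w.sum()>20: pts.append([(w*np.arange(int(u0)-6,int(u0)+8)).sum()/w.sum(),r])
P=p2w(K,T,pts,.006)
c=np.polyfit(P[:,1],P[:,0],1); print(len(P),c, np.std(P[:,0]-np.polyval(c,P[:,1])),P[[0,-1]])
print(p2w(K,T,[[179,52],[155,52],[339,48]],.006))
E
```

```text
(array([ 0.5137, -0.1577]), np.float64(-2.52), np.float64(0.0799), np.float64(0.0992), np.float64(-2.91))
(array([ 0.4961, -0.0406]), np.float64(-4.2), np.float64(0.0791), np.float64(0.0975), np.float64(-6.12))
169 [-0.02652038  0.62270576] 4.6363634508259685e-05 [[ 0.62840428 -0.21481497  0.006     ]
 [ 0.62101413  0.06051892  0.006     ]]
[[ 0.62633082 -0.22027856  0.006     ]
 [ 0.6624787  -0.22016566  0.006     ]
 [ 0.38573648 -0.22644627  0.006     ]]
```

```bash
python3 - <<'E'
from h import *
o=ctrl.get_obs(); print(o['tool_pos']); print(tf(o,[.5137,-.10,.17],177.3))
E
```

```text
[ 0.50027233 -0.0588038   0.2702579 ]
(array([-13.4, 100.3,  41.2]), np.float64(0.0491))
```

```bash
python3 -m crank '[[[-1,-7,50,20,0.03],[-1,-13.4,100,41,0.049],[-1,-13.4,100,41,0.049],[-1,-13.4,100,41,0.049],[-1,-13.4,100,41,0.049]]]'
python3 - <<'E'
from h import *
o,im=snap('wrist','w2'); print(o['tool_pos'].tolist(),o['orientation'].tolist())
c=cv2.imread('pics/w2.png')[0:240,130:430]; cv2.imwrite('pics/w2z.png',cv2.resize(c,None,fx=2.5,fy=2.5,interpolation=cv2.INTER_CUBIC))
E
```

```text
clock: 2.78
tool_pos: [0.5146, -0.1005, 0.1724]
orientation: [-90.0, 0.2, 177.2]
force: [0.2, 0.0, -0.5]
opening: 0.0875
[0.5146435161583558, -0.10054717696480385, 0.17244696238589402] [-90.0210125455937, 0.19935945231160224, 177.21103401586572]
```

View pics/w2z.png

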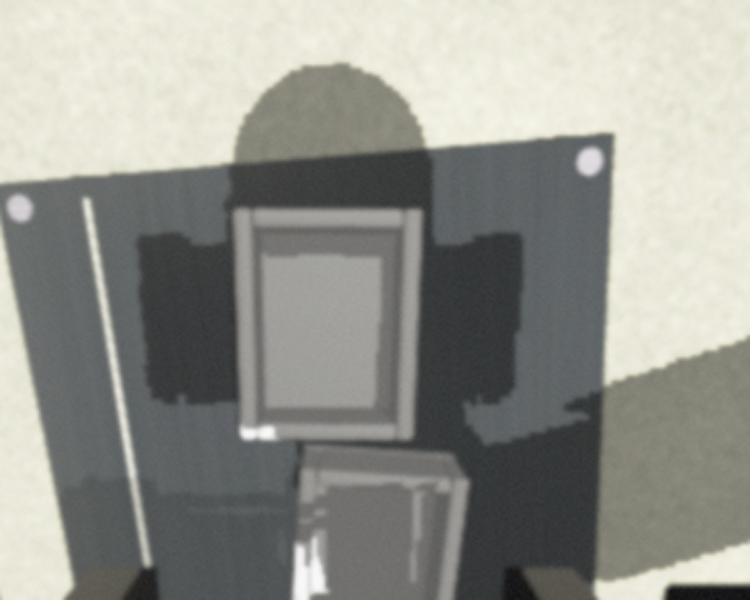

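```bash
python3 - <<'E'
from h import *
o=dict(tool_pos=np.array([0.5146435161583558, -0.10054717696480385, 0.17244696238589402]),orientation=np.array([-90.0210125455937, 0.19935945231160224, 177.21103401586572]))
K,T=cam('wrist',o)
f=lambda q:np.array(q)/2.5+[130-.3,-.3]
print(rect(p2w(K,T,f([(233,208),(422,208),(412,440),(240,440)]),.056)))
im=cv2.imread('pics/w2.png',0).astype(float)
pts=[]
for r in range(84,220):
    u0=164+(r-80)*(189-164)/(225-80)
    a=im[r,int(u0)-7:int(u0)+8]; w=np.clip(a-np.median(a)-15,0,None)
    if w.sum()>20: pts.append([(w*np.arange(int(u0)-7,int(u0)+8)).sum()/w.sum(),r])
P=p2w(K,T,pts,.006)
c=np.polyfit(P[:,1],P[:,0],1); print(len(P),c, np.std(P[:,0]-np.polyval(c,P[:,1])))
o=ctrl.get_obs(); print(o['tool_pos'],tf(o,[.5142,-.1577,.10],177.3),tf(o,[.5142,-.1577,.014],177.3))
E
```

```text
(array([ 0.5143, -0.1574]), np.float64(-2.77), np.float64(0.0794), np.float64(0.0998), np.float64(-3.26))
136 [-0.02672766  0.6229069 ] 4.768942899594129e-05
[ 0.51452907 -0.10036546  0.17229353] (array([-2.2, 72.3, 57.3]), np.float64(-0.0013)) (array([ -1.9, 158.3,  57.4]), np.float64(-0.0013))
```

```bash
python3 -m crank '[[[-1,-1,30,50,0],[-1,-2,72,57,0],[-1,-2,95,57,0],[-1,-2,115,57,0],[-1,-2,135,57,0],[-1,-2,148,57,0],[-1,-2,155,57,0],[-1,-2,155,57,0],[-1,-2,155,57,0]]]'
python3 - <<'E'
from h import *
o=ctrl.get_obs(); print(o['tool_pos'],o['orientation'],o['force'])
E
```

```text
clock: 3.95
tool_pos: [0.5133, -0.1576, 0.016]
orientation: [-90.0, 0.1, 177.2]
force: [-0.3, -0.9, -0.2]
opening: 0.0874
[ 0.51329084 -0.15763178  0.01601869] [-8.99987670e+01  6.01036445e-02  1.77207081e+02] [-0.25906758 -0.8972195  -0.16676702]
```

```bash
python3 -m crank '[[[1,0,0,0,0],[1,0,0,0,0],[1,0,0,0,0],[1,0,0,0,0],[1,0,0,0,0],[1,0,0,0,0]]]'
python3 - <<'E'
from h import *
o=ctrl.get_obs(); print(o['tool_pos'],o['orientation'],o['force'])
y=-.1577
n=np.array([1,.0266]);n/=np.linalg.norm(n)
p=np.array([.6228-.0266*y,y])-n*.04
print(p,tf(o,[*p,o['tool_pos'][2]],181.52))
E
```

```text
clock: 4.7
tool_pos: [0.5134, -0.1577, 0.016]
orientation: [-90.0, 0.1, 177.2]
force: [0.2, 1.2, 4.5]
opening: 0.0796
[ 0.51344015 -0.15765701  0.01595375] [-8.99967317e+01  7.47608747e-02  1.77210800e+02] [0.22670421 1.19826866 4.52505341]
[ 0.58700896 -0.15876362] (array([-73.5,   0.1,  -2.5]), np.float64(-0.0752))
```

```bash
python3 -m crank '[[[1,-10,0,0,-0.01],[1,-22,0,-1,-0.02],[1,-34,0,-1.5,-0.035],[1,-46,0,-2,-0.05],[1,-58,0,-2.5,-0.065],[1,-67,0,-2.5,-0.075],[1,-71.5,0,-2.5,-0.075],[1,-73.5,0,-2.5,-0.075],[1,-73.5,0,-2.5,-0.075],[1,-73.5,0,-2.5,-0.075],[1,-73.5,0,-2.5,-0.075]]]'
python3 - <<'E'
from h import *
o=ctrl.get_obs(); print(o['tool_pos'],o['orientation'],o['force'])
p=o['tool_pos'];print('edge minus line',(p[0]-.6228+.0266*p[1])+.04)
E
```

```text
clock: 6.08
tool_pos: [0.5795, -0.1597, 0.0153]
orientation: [-90.0, -0.7, -178.6]
force: [-16.4, -0.0, 20.0]
opening: 0.0798
[ 0.57952361 -0.15966389  0.01529445] [ -89.98033715   -0.65673581 -178.56163009] [-16.3971073   -0.04608323  20.02045536]
edge minus line -0.0075234479656764094
```

```bash
python3 -m crank '[[[1,0,-1,0,0],[1,0,-2,0,0],[1,0,-2.5,0,0],[1,0,-2.5,0,0],[1,0,-2.5,0,0]]]'
python3 - <<'E'
from h import *
o=ctrl.get_obs(); print(o['tool_pos'],o['orientation'],o['force'])
p=o['tool_pos'];print('edge minus line',(p[0]-.6228+.0266*p[1])+.04)
E
```

```text
clock: 6.7
tool_pos: [0.5862, -0.1587, 0.0176]
orientation: [-90.0, -0.0, -178.5]
force: [0.2, 0.3, -4.3]
opening: 0.0801
[ 0.58624126 -0.15870295  0.01758301] [-9.00025181e+01 -2.10192563e-02 -1.78509308e+02] [ 0.20551146  0.33710079 -4.34498058]
edge minus line -0.0007802389967567422
```

```bash
python3 -m crank '[[[1,-0.8,0.5,0,0],[1,-0.8,1.2,0,0],[1,-0.8,1.5,0,0],[1,-0.8,1.5,0,0]]]'
python3 - <<'E'
from h import *
o=ctrl.get_obs(); print(o['tool_pos'],o['orientation'],o['force'])
p=o['tool_pos'];print('edge minus line',(p[0]-.6228+.0266*p[1])+.04)
E
```

```text
clock: 7.2
tool_pos: [0.587, -0.1588, 0.0163]
orientation: [-90.0, -0.0, -178.5]
force: [-0.3, 0.2, -3.9]
opening: 0.0798
[ 0.58703666 -0.15876235  0.01633733] [-9.00007110e+01 -3.83272509e-03 -1.78512804e+02] [-0.26724245  0.20285284 -3.91691846]
edge minus line 1.3584155090576311e-05
```

```bash
python3 -m crank '[[[1,0,0.4,0,0],[1,0,0.4,0,0],[1,0,0.4,0,0],[-1,0,0.4,0,0],[-1,0,0.4,0,0],[-1,0,0.4,0,0],[-1,0,0.4,0,0],[-1,0,0.4,0,0]]]'
python3 - <<'E'
from h import *
o=ctrl.get_obs(); print(o['tool_pos'],o['orientation'],o['force'])
p=o['tool_pos'];print('edge minus line',(p[0]-.6228+.0266*p[1])+.04)
E
```

```text
clock: 8.2
tool_pos: [0.5871, -0.1587, 0.016]
orientation: [-90.0, 0.0, -178.5]
force: [0.5, 0.0, 0.5]
opening: 0.0877
[ 0.58712396 -0.15873915  0.01601476] [-8.99990099e+01  3.45199193e-03 -1.78507028e+02] [0.45229849 0.01097874 0.50697245]
edge minus line 0.0001014984600951202
```

```bash
python3 - <<'E'
from h import *
o=ctrl.get_obs(); print(tf(o,[.58,0,.17],181.5))
E
python3 -m crank '[[[-1,0,-60,0,0],[-1,0,-90,0,0],[-1,0,-120,-30,0],[-1,0,-154,-90,0],[-1,3,-154,-159,0],[-1,3,-154,-159,0],[-1,3,-154,-159,0],[-1,3,-154,-159,0]]]'
python3 - <<'E'
from h import *
o,im=snap('wrist','w3'); print(o['tool_pos'].tolist(),o['orientation'].tolist())
c=cv2.imread('pics/w3.png')[0:240,130:430]; cv2.imwrite('pics/w3z.png',cv2.resize(c,None,fx=2.5,fy=2.5,interpolation=cv2.INTER_CUBIC))
E
```

```text
(array([   3. , -154. , -158.9]), np.float64(-0.0001))
clock: 9.2
tool_pos: [0.5798, -0.0008, 0.1696]
orientation: [-90.0, -0.0, -178.5]
force: [-0.1, -1.5, 0.6]
opening: 0.0875
[0.5797806726092546, -0.0007545386546472708, 0.16961676325628178] [-89.98173976943616, -0.04057153546450048, -178.54623456501767]
```

View pics/w3z.png

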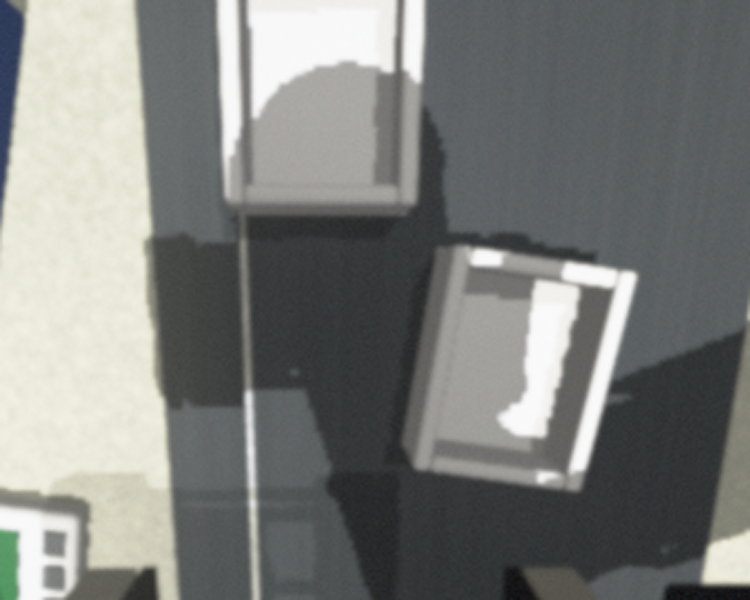

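```bash
python3 - <<'E'
from h import *
o=dict(tool_pos=np.array([0.5797806726092546, -0.0007545386546472708, 0.16961676325628178]),orientation=np.array([-89.98173976943616, -0.04057153546450048, -178.54623456501767]))
K,T=cam('wrist',o)
f=lambda q:np.array(q)/2.5+[130-.3,-.3]
print(rect(p2w(K,T,f([(455,246),(636,272),(582,490),(415,468)]),.056)))
o=ctrl.get_obs(); 
p=[.4955,-.041]; print(o['tool_pos'],tf(o,[*p,.10],180-5.5),tf(o,[*p,.016],180-5.5))
# predicted corners overlay for A and B
img=cv2.imread('pics/w3.png')
def draw(c,yaw,col):
    a=np.deg2rad(yaw);M=np.array([[np.cos(a),-np.sin(a)],[np.sin(a),np.cos(a)]])
    for z in(.056,.006):
        q=np.array([[.04,-.05],[-.04,-.05],[-.04,.05],[.04,.05]])@M.T+c
        uv=w2p(K,T,np.c_[q,np.full(4,z)])
        cv2.polylines(big,[np.round(((uv-[129.7,-.3])*2.5)).astype(int)],True,col,1)
big=cv2.resize(img[0:240,130:430],None,fx=2.5,fy=2.5,interpolation=cv2.INTER_CUBIC)
draw([.5871,-.1588],1.5,(0,0,255)); draw(p,-5.5,(0,255,0))
cv2.imwrite('pics/w3o.png',big)
E
```

```text
(array([ 0.4959, -0.0406]), np.float64(-6.26), np.float64(0.079), np.float64(0.0983), np.float64(-6.08))
[ 0.57982568 -0.00097734  0.16959372] (array([85.2, 69.7, 37.9]), np.float64(0.1209)) (array([ 85.2, 153.7,  37.9]), np.float64(0.1209))
```

View pics/w3o.png

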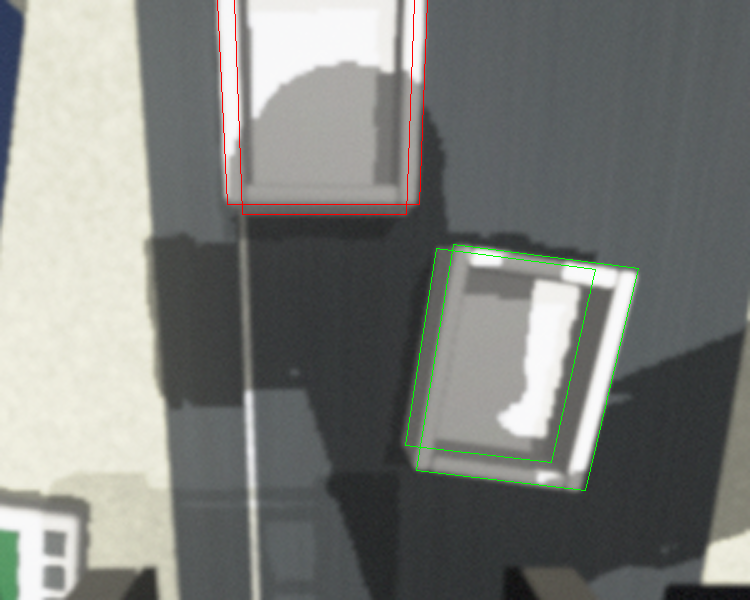

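```bash
python3 -m crank '[[[-1,45,20,20,0.07],[-1,85.2,50,38,0.129],[-1,85.2,70,38,0.129],[-1,85.2,95,38,0.129],[-1,85.2,115,38,0.129],[-1,85.2,135,38,0.129],[-1,85.2,146,38,0.129],[-1,85.2,153,38,0.129],[-1,85.2,153,38,0.129],[-1,85.2,153,38,0.129]]]'
python3 -m crank '[[[1,0,0,0,0],[1,0,0,0,0],[1,0,0,0,0],[1,0,0,0,0],[1,0,0,0,0],[1,0,0,0,0]]]'
python3 - <<'E'
from h import *
o=ctrl.get_obs(); print(o['tool_pos'],o['orientation'],o['force'])
y=-.0408
n=np.array([1,.0266]);n/=np.linalg.norm(n)
p=np.array([.6228-.0266*y,y])-n*.04
print(p,tf(o,[*p,o['tool_pos'][2]],181.52))
E
```

```text
clock: 10.5
tool_pos: [0.4962, -0.04, 0.0175]
orientation: [-90.0, 0.1, 174.1]
force: [-0.4, 0.6, -0.0]
opening: 0.0874
clock: 11.25
tool_pos: [0.496, -0.04, 0.0175]
orientation: [-90.0, 0.0, 174.1]
force: [-2.0, 0.9, 6.2]
opening: 0.0796
[ 0.49603661 -0.03995669  0.0174616 ] [-9.00131380e+01  3.79291669e-02  1.74108282e+02] [-2.0250706   0.94485975  6.18894455]
[ 0.58389942 -0.04186362] (array([-87.6,   0.1,  -7.1]), np.float64(-0.1294))
```

```bash
python3 -m crank '[[[1,-5,-0.3,0,-0.01],[1,-13,-0.5,-1,-0.025],[1,-23,-0.5,-2,-0.04],[1,-33,-0.5,-3,-0.06],[1,-43,-0.5,-4,-0.08],[1,-53,-0.5,-5,-0.10],[1,-63,-0.5,-6,-0.12],[1,-72,-0.5,-7,-0.129],[1,-79,-0.5,-7,-0.129],[1,-84,-0.5,-7,-0.129],[1,-87,-0.5,-7,-0.129],[1,-87,-0.5,-7,-0.129]]]'
python3 - <<'E'
from h import *
o=ctrl.get_obs(); print(o['tool_pos'],o['orientation'],o['force'])
p=o['tool_pos'];print('edge minus line',(p[0]-.6228+.0266*p[1])+.04)
E
```

```text
clock: 12.75
tool_pos: [0.5796, -0.0429, 0.0174]
orientation: [-89.9, -0.3, -178.5]
force: [-10.1, -0.9, 11.3]
opening: 0.0793
[ 0.57963736 -0.04288746  0.01738872] [ -89.94604233   -0.33230657 -178.53941874] [-10.05839469  -0.87612305  11.34107643]
edge minus line -0.0043034480871258565
```

```bash
python3 -m crank '[[[1,-0.5,-0.4,0,0],[1,-0.5,-0.8,0,0],[1,-0.5,-0.8,0,0],[1,-0.5,-0.8,0,0]]]'
python3 - <<'E'
from h import *
o=ctrl.get_obs(); print(o['tool_pos'],o['orientation'],o['force'])
p=o['tool_pos'];print('edge minus line',(p[0]-.6228+.0266*p[1])+.04)
E
```

```text
clock: 13.25
tool_pos: [0.5834, -0.042, 0.0179]
orientation: [-90.0, -0.0, -178.5]
force: [0.2, 0.6, -4.1]
opening: 0.0795
[ 0.58341867 -0.04200897  0.01790306] [-8.99990267e+01 -2.58863608e-02 -1.78512664e+02] [ 0.1971313   0.598298   -4.07526534]
edge minus line -0.0004987676667611018
```

```bash
python3 -m crank '[[[1,-0.5,0,0,0],[1,-0.5,0.3,0,0],[1,-0.5,0.5,0,0],[-1,-0.5,0.5,0,0],[-1,-0.5,0.5,0,0],[-1,-0.5,0.5,0,0],[-1,-0.5,0.5,0,0],[-1,-0.5,0.5,0,0]]]'
python3 - <<'E'
from h import *
o=ctrl.get_obs(); print(o['tool_pos'],o['orientation'],o['force'])
p=o['tool_pos'];print('edge minus line',(p[0]-.6228+.0266*p[1])+.04)
print(tf(o,[.57,.24,.18],181.5))
E
```

```text
clock: 14.25
tool_pos: [0.5841, -0.042, 0.0178]
orientation: [-90.0, 0.0, -178.5]
force: [0.4, -0.3, -0.8]
opening: 0.0878
[ 0.58409807 -0.04204448  0.01784654] [-8.99991547e+01  9.29773822e-03 -1.78506765e+02] [ 0.42768158 -0.31942214 -0.83549291]
edge minus line 0.00017969146399253455
(array([   6.7, -162.2, -282.3]), np.float64(-0.0001))
```

```bash
python3 -m crank '[[[-1,0,-60,0,0],[-1,0,-90,0,0],[-1,0,-130,-40,0],[-1,3,-182,-90,0],[-1,6.7,-182,-140,0],[-1,6.7,-182,-190,0],[-1,6.7,-182,-240,0],[-1,6.7,-182,-292,0],[-1,6.7,-182,-292,0],[-1,6.7,-182,-292,0]]]'
python3 - <<'E'
from h import *
o,im=snap('wrist','w4'); print(o['tool_pos'].tolist(),o['orientation'].tolist())
c=cv2.imread('pics/w4.png')[0:240,130:430]; cv2.imwrite('pics/w4z.png',cv2.resize(c,None,fx=2.5,fy=2.5,interpolation=cv2.INTER_CUBIC))
E
```

```text
clock: 15.5
tool_pos: [0.5694, 0.2497, 0.1995]
orientation: [-90.0, -0.0, -178.5]
force: [0.6, 0.2, 0.2]
opening: 0.0872
[0.5694272821400839, 0.2497172164265224, 0.19946076726248435] [-89.9759841695504, -0.03303073039554815, -178.46820828878998]
```

View pics/w4z.png

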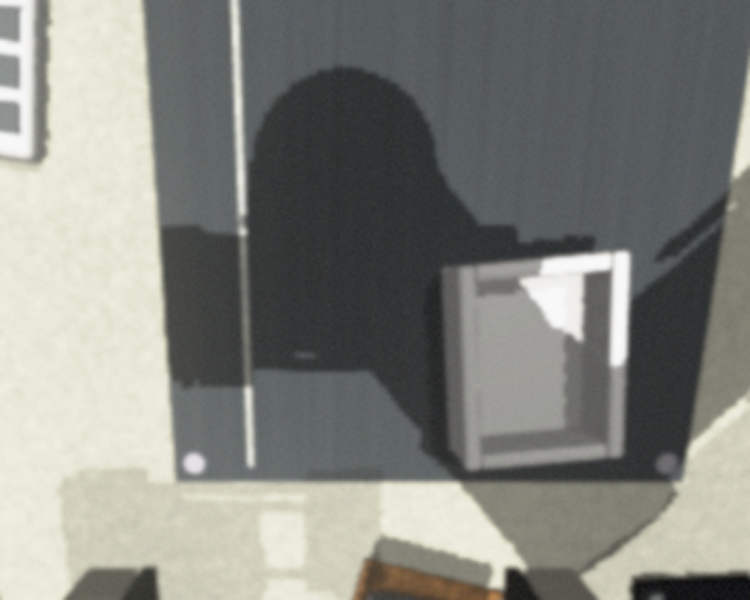

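```bash
python3 - <<'E'
from h import *
o=dict(tool_pos=np.array([0.5694272821400839, 0.2497172164265224, 0.19946076726248435]),orientation=np.array([-89.9759841695504, -0.03303073039554815, -178.46820828878998]))
K,T=cam('wrist',o)
f=lambda q:np.array(q)/2.5+[130-.3,-.3]
r=rect(p2w(K,T,f([(460,265),(630,251),(622,457),(467,470)]),.056)); print(r)
P=p2w(K,T,f([(235.5,10),(240,120),(247,400),(250.5,465)]),.006);print(P[:,0]-(.6228-.0266*P[:,1]),P[-1])
c,y=r[0],(r[1]+r[4])/2
o=ctrl.get_obs(); print(c,y,tf(o,[*c,.10],180+y),tf(o,[*c,.017],180+y))
img=cv2.imread('pics/w4.png')
big=cv2.resize(img[0:240,130:430],None,fx=2.5,fy=2.5,interpolation=cv2.INTER_CUBIC)
def draw(c,yaw,col):
    a=np.deg2rad(yaw);M=np.array([[np.cos(a),-np.sin(a)],[np.sin(a),np.cos(a)]])
    for z in(.056,.006):
        q=np.array([[.04,-.05],[-.04,-.05],[-.04,.05],[.04,.05]])@M.T+c
        uv=w2p(K,T,np.c_[q,np.full(4,z)])
        cv2.polylines(big,[np.round(((uv-[129.7,-.3])*2.5)).astype(int)],True,col,1)
draw(c,y,(0,255,0))
cv2.imwrite('pics/w4o.png',big[200:])
E
```

```text
(array([0.4663, 0.209 ]), np.float64(6.28), np.float64(0.0787), np.float64(0.0996), np.float64(6.68))
[-0.00037719 -0.00069936  0.00087481  0.00019933] [0.61562481 0.27723755 0.006     ]
[0.4663 0.209 ] 6.48 (array([104.3,  99.7,  37.4]), np.float64(-0.0873)) (array([104.2, 182.7,  37.4]), np.float64(-0.0873))
```

View pics/w4o.png

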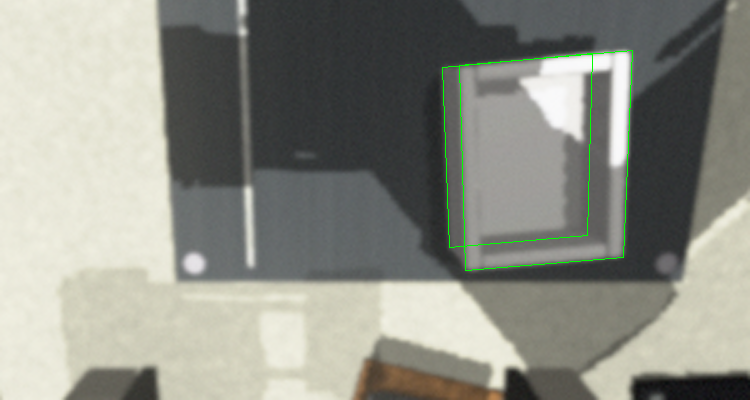

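```bash
python3 -m crank '[[[-1,45,40,20,-0.04],[-1,85,70,30,-0.087],[-1,104.2,100,37.4,-0.087],[-1,104.2,120,37.4,-0.087],[-1,104.2,140,37.4,-0.087],[-1,104.2,160,37.4,-0.087],[-1,104.2,174,37.4,-0.087],[-1,104.2,182,37.4,-0.087],[-1,104.2,182,37.4,-0.087],[-1,104.2,182,37.4,-0.087]]]'
python3 -m crank '[[[1,0,0,0,0],[1,0,0,0,0],[1,0,0,0,0],[1,0,0,0,0],[1,0,0,0,0],[1,0,0,0,0]]]'
python3 - <<'E'
from h import *
o=ctrl.get_obs(); print(o['tool_pos'],o['orientation'],o['force'])
y=.209
n=np.array([1,.0266]);n/=np.linalg.norm(n)
p=np.array([.6228-.0266*y,y])-n*.04
print(p,tf(o,[*p,o['tool_pos'][2]],181.52))
E
```

```text
clock: 16.8
tool_pos: [0.467, 0.2098, 0.0183]
orientation: [-90.0, 0.0, -173.5]
force: [0.3, -0.4, 0.5]
opening: 0.0877
clock: 17.55
tool_pos: [0.4665, 0.2098, 0.0182]
orientation: [-90.0, 0.0, -173.5]
force: [-2.2, 0.4, 5.5]
opening: 0.0795
[0.46653802 0.20976421 0.01819443] [-9.00135801e+01  1.44438517e-02 -1.73512833e+02] [-2.22001651  0.35875733  5.5498511 ]
[0.57725474 0.20793638] (array([-109.8,    0. ,   14.3]), np.float64(0.0867))
```

```bash
python3 -m crank '[[[1,-5,-0.3,0,0.005],[1,-14,-0.6,2,0.015],[1,-25,-0.7,4,0.03],[1,-37,-0.7,6,0.045],[1,-49,-0.7,8,0.06],[1,-61,-0.7,10,0.075],[1,-73,-0.7,12,0.087],[1,-85,-0.7,14,0.087],[1,-95,-0.7,14,0.087],[1,-103,-0.7,14,0.087],[1,-107.5,-0.7,14,0.087],[1,-109.4,-0.7,14,0.087]]]'
python3 - <<'E'
from h import *
o=ctrl.get_obs(); print(o['tool_pos'],o['orientation'],o['force'])
p=o['tool_pos'];print('edge minus line',(p[0]-.6228+.0266*p[1])+.04)
E
```

```text
clock: 19.05
tool_pos: [0.5745, 0.2067, 0.0184]
orientation: [-89.9, -0.2, -178.5]
force: [-11.7, -1.7, 11.9]
opening: 0.0796
[0.57454725 0.20674601 0.01835298] [ -89.88246706   -0.24065825 -178.54825363] [-11.71881296  -1.6725444   11.85579765]
edge minus line -0.0027533049745787144
```

```bash
python3 -m crank '[[[1,-0.3,-0.3,0,0],[1,-0.3,-0.6,0,0],[1,-0.3,-0.6,0,0],[1,-0.3,-0.6,0,0]]]'
python3 - <<'E'
from h import *
o=ctrl.get_obs(); print(o['tool_pos'],o['orientation'],o['force'])
p=o['tool_pos'];print('edge minus line',(p[0]-.6228+.0266*p[1])+.04)
E
```

```text
clock: 19.55
tool_pos: [0.5771, 0.208, 0.0186]
orientation: [-90.0, -0.0, -178.5]
force: [0.5, -0.6, -4.7]
opening: 0.0795
[0.57709758 0.20799863 0.01859555] [-8.99912886e+01 -1.91112205e-02 -1.78517089e+02] [ 0.49745704 -0.63882392 -4.70561416]
edge minus line -0.00016965832187911672
```

```bash
python3 -m crank '[[[1,-0.2,0.2,0,0],[1,-0.2,0.4,0,0],[-1,-0.2,0.4,0,0],[-1,-0.2,0.4,0,0],[-1,-0.2,0.4,0,0],[-1,-0.2,0.4,0,0],[-1,-0.2,0.4,0,0]]]'
python3 - <<'E'
from h import *
o=ctrl.get_obs(); print(o['tool_pos'],o['orientation'],o['force'])
p=o['tool_pos'];print('edge minus line',(p[0]-.6228+.0266*p[1])+.04)
print(tf(o,[.52,.41,.28],181.5))
E
python3 -m crank '[[[-1,0,-60,0,0],[-1,0,-100,0,0],[-1,0,-160,0,0],[-1,10,-220,-20,0],[-1,20,-262,-50,0],[-1,40,-262,-100,0],[-1,50,-262,-150,0],[-1,50,-262,-200,0],[-1,50,-262,-200,0],[-1,50,-262,-200,0],[-1,50,-262,-200,0]]]'
python3 - <<'E'
from h import *
o,im=snap('wrist','w5'); print(o['tool_pos'].tolist(),o['orientation'].tolist())
c=cv2.imread('pics/w5.png')[0:240,130:430]; cv2.imwrite('pics/w5z.png',cv2.resize(c,None,fx=2.5,fy=2.5,interpolation=cv2.INTER_CUBIC))
E
```

```text
clock: 20.42
tool_pos: [0.5774, 0.208, 0.0188]
orientation: [-90.0, 0.0, -178.5]
force: [-0.4, 0.3, -0.2]
opening: 0.0874
[0.57737718 0.20804716 0.01876189] [-9.00058198e+01  8.75169854e-03 -1.78511852e+02] [-0.35361212  0.32744947 -0.24762758]
edge minus line 0.0001112310690022586
(array([  52.1, -261.2, -203.4]), np.float64(-0.0002))
clock: 21.8
tool_pos: [0.5224, 0.4057, 0.281]
orientation: [-90.0, 0.0, -178.6]
force: [-0.4, -0.5, 1.4]
opening: 0.0876
[0.5223918538757546, 0.40573094206489946, 0.28098047971504664] [-90.00792692449802, 0.014224242873653346, -178.56032793625354]
```

View pics/w5z.png

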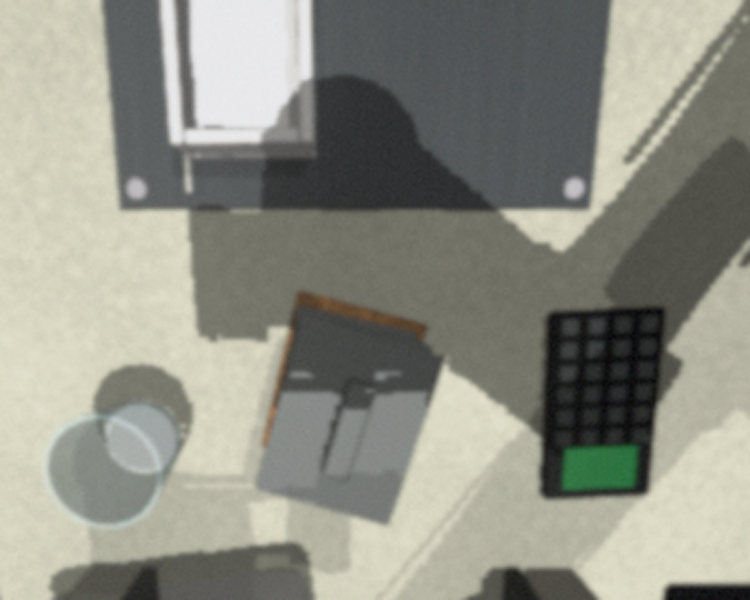

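```bash
python3 - <<'E'
from h import *
c=cv2.imread('pics/w5.png')[110:225,215:325]
c=np.clip(((c/255.)**0.6)*255,0,255).astype(np.uint8)
cv2.imwrite('pics/w5y.png',cv2.resize(c,None,fx=5,fy=5,interpolation=cv2.INTER_CUBIC))
E
```

```text
(no output)
```

View pics/w5y.png

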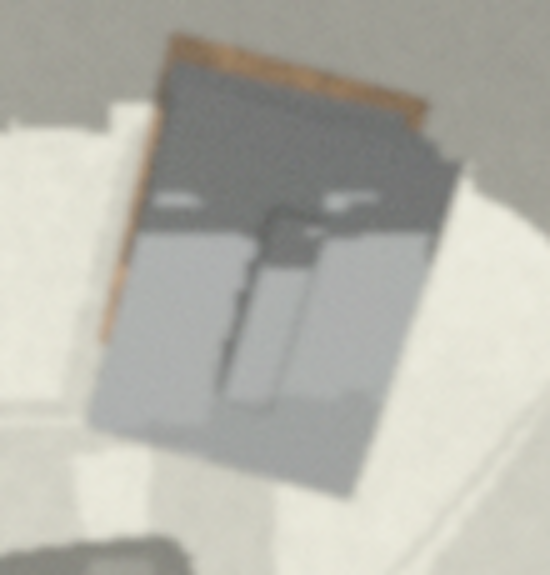

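```bash
cat >> h.py <<'E'
def R2(y):
    a=np.deg2rad(y); return np.array([[np.cos(a),-np.sin(a)],[np.sin(a),np.cos(a)]])
def box(big,K,T,c,yaw,hx,hy,z,map_,col):
    q=np.array([[hx,-hy],[-hx,-hy],[-hx,hy],[hx,hy]])@R2(yaw).T+c
    cv2.polylines(big,[np.round(map_(w2p(K,T,np.c_[q,np.full(4,z)]))).astype(int)],True,col,1)
E
python3 - <<'E'
from h import *
o=dict(tool_pos=np.array([0.5223918538757546, 0.40573094206489946, 0.28098047971504664]),orientation=np.array([-90.00792692449802, 0.014224242873653346, -178.56032793625354]))
K,T=cam('wrist',o)
f=lambda q:np.array(q)/5+[215-.4,110-.4]
P=p2w(K,T,f([(88,423),(350,497),(462,165)]),.122)[:,:2]; print(P)
print(np.linalg.norm(P[0]-P[1]),np.linalg.norm(P[2]-P[1]))
v=P[0]-P[1];w=P[1]-P[2]
yaw=np.degrees(np.arctan2(v[1],v[0])),np.degrees(np.arctan2(-w[0],w[1]))
c=(P[0]+P[2])/2
print(c,yaw)
y=np.mean(yaw)
big=cv2.imread('pics/w5y.png'); m=lambda uv:(uv-[214.6,109.6])*5
box(big,K,T,c,y,.038,.048,.122,m,(0,255,0));box(big,K,T,c,y,.007,.025,.142,m,(0,0,255));box(big,K,T,c,y,.007,.025,.122,m,(255,0,0))
cv2.imwrite('pics/w5o.png',big)
E
```

```text
[[0.56186494 0.4354302 ]
 [0.4903873  0.45483357]
 [0.46640841 0.36436967]]
0.07406445803010518 0.09358795138048087
[0.51413667 0.39989994] (np.float64(-15.187549215504548), np.float64(-14.845755735327606))
```

View pics/w5o.png

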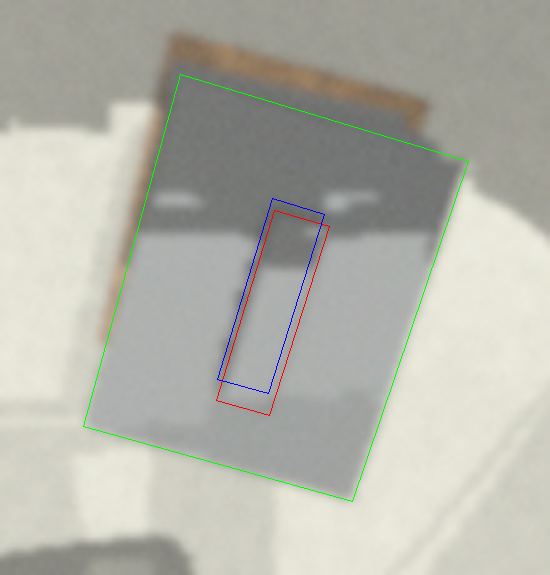

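```bash
python3 - <<'E'
from h import *
o=ctrl.get_obs(); print(tf(o,[.527,.448,.235],165))
E
```

```text
(array([ -5.6,  46.2, -42.1]), np.float64(0.2868))
```

```bash
python3 -m crank '[[[-1,-3,23,-20,0.15],[-1,-6,46,-42,0.287],[-1,-6,46,-42,0.287],[-1,-6,46,-42,0.287],[-1,-6,46,-42,0.287]]]'
python3 - <<'E'
from h import *
o,im=snap('wrist','w6'); print(o['tool_pos'].tolist(),o['orientation'].tolist())
K,T=cam('wrist',o)
c=cv2.imread('pics/w6.png')[85:235,190:360]
c=np.clip(((c/255.)**0.6)*255,0,255).astype(np.uint8)
big=cv2.resize(c,None,fx=4,fy=4,interpolation=cv2.INTER_CUBIC)
cv2.imwrite('pics/w6y.png',big); m=lambda uv:(uv-[189.6,84.6])*4
c=[.5138,.4];y=-15
box(big,K,T,c,y,.038,.048,.122,m,(0,255,0));box(big,K,T,c,y,.007,.025,.142,m,(0,0,255))
cv2.imwrite('pics/w6o.png',big)
E
```

```text
clock: 22.48
tool_pos: [0.5276, 0.4484, 0.2362]
orientation: [-90.1, 0.1, 165.1]
force: [0.5, -0.4, -0.2]
opening: 0.0877
[0.527590031860019, 0.4483716154886546, 0.23621598230111704] [-90.10469486490416, 0.05400232533177013, 165.07460122025282]
```

View pics/w6y.png

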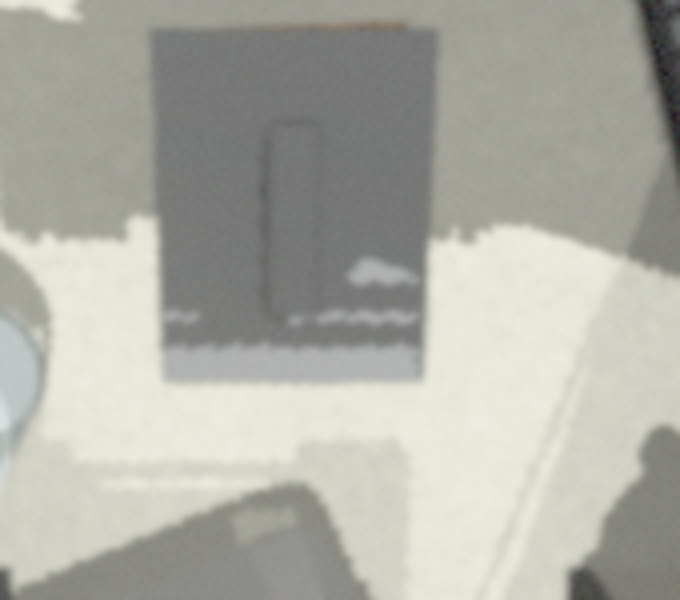

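View pics/w6o.png

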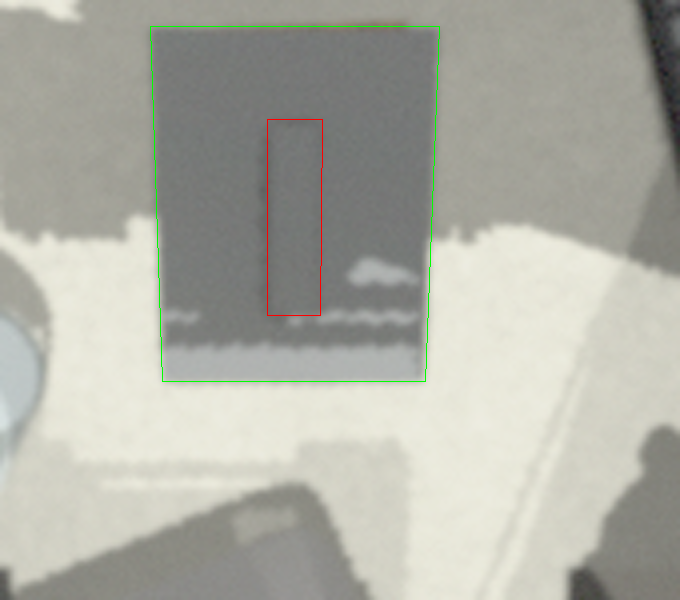

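```bash
python3 - <<'E'
from h import *
o=ctrl.get_obs(); print(o['tool_pos'],tf(o,[.5138,.4,.16],165),tf(o,[.5138,.4,.125],165))
E
```

```text
[0.52748031 0.44844258 0.23611926] (array([ 0.8, 76. , 50.5]), np.float64(0.0011)) (array([  0.8, 111. ,  50.5]), np.float64(0.0011))
```

```bash
python3 -m crank '[[[-0.2,0.8,40,30,0],[-0.2,0.8,70,50.5,0],[-0.2,0.8,90,50.5,0],[-0.2,0.8,104,50.5,0],[-0.2,0.8,110,50.5,0],[-0.2,0.8,111,50.5,0],[-0.2,0.8,111,50.5,0],[-0.2,0.8,111,50.5,0]]]'
python3 -m crank '[[[1,0,0,0,0],[1,0,0,0,0],[1,0,0,0,0],[1,0,0,0,0],[1,0,0,0,0],[1,0,0,0,0],[1,0,0,0,0]]]'
python3 -m crank '[[[1,0,-8,0,0],[1,0,-20,0,0],[1,0,-35,0,0],[1,0,-50,0,0],[1,0,-50,0,0],[1,0,-50,0,0]]]'
python3 - <<'E'
from h import *
o=ctrl.get_obs(); print(o['tool_pos'],o['orientation'],o['force'],o['opening'])
E
```

```text
clock: 23.52
tool_pos: [0.5135, 0.4006, 0.1243]
orientation: [-90.0, 0.0, 165.1]
force: [-0.2, -1.2, -0.2]
opening: 0.0525
clock: 24.4
tool_pos: [0.5132, 0.4002, 0.1237]
orientation: [-90.0, -0.0, 165.0]
force: [0.9, -0.3, 0.2]
opening: 0.0004
clock: 25.15
tool_pos: [0.513, 0.4001, 0.1735]
orientation: [-90.0, -0.0, 165.0]
force: [0.4, 0.6, 0.3]
opening: 0.0007
[0.51301341 0.40013006 0.17347782] [-8.99991580e+01 -1.96242319e-02  1.65036499e+02] [0.37497493 0.6193193  0.2935445 ] 0.000731746659986487
```

```bash
python3 - <<'E'
from h import *
o,im=snap('wrist','w7'); snap('scene','s7'); snap('top','t7')
c=cv2.imread('pics/s7.png')[170:290,300:460]; cv2.imwrite('pics/s7z.png',cv2.resize(c,None,fx=4.5,fy=4.5,interpolation=cv2.INTER_CUBIC))
E
```

```text
(no output)
```

View pics/w7.png

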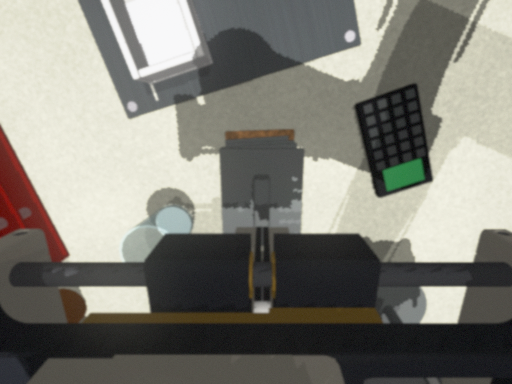

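View pics/s7z.png

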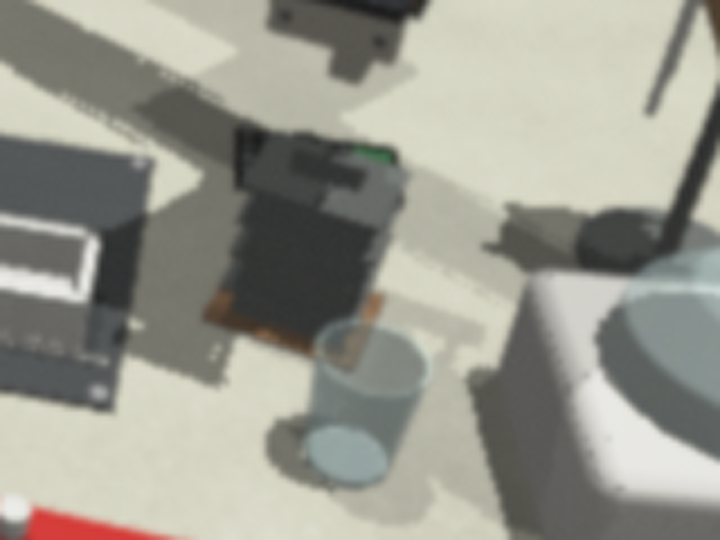

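```bash
python3 - <<'E'
from h import *
o=ctrl.get_obs(); K,T=cam('wrist',o)
big=cv2.imread('pics/w7.png')[100:330,160:370]; big=np.clip(((big/255.)**0.6)*255,0,255).astype(np.uint8); big=cv2.resize(big,None,fx=2.6,fy=2.6,interpolation=cv2.INTER_CUBIC)
m=lambda uv:(uv-[159.7,99.7])*2.6
c=[.5138,.4];y=-15
box(big,K,T,c,y,.038,.048,.122,m,(0,255,0));box(big,K,T,c,y,.007,.025,.142,m,(0,0,255))
q=m(w2p(K,T,[o['tool_pos']]))[0]; cv2.circle(big,(int(q[0]),int(q[1])),5,(255,0,255),1); print(q)
cv2.imwrite('pics/w7o.png',big)
# top camera check
K,T=cam('top'); b=cv2.imread('pics/t7.png')[150:270,70:220]; b=cv2.resize(b,None,fx=5,fy=5,interpolation=cv2.INTER_CUBIC)
m=lambda uv:(uv-[69.6,149.6])*5
box(b,K,T,c,y,.038,.048,.122,m,(0,255,0));box(b,K,T,[.5774,.208],1.5,.04,.05,.056,m,(0,255,255));box(b,K,T,c,y,.007,.025,.142,m,(0,0,255))
cv2.imwrite('pics/t7o.png',b)
E
```

```text
[266.84182214 313.54792145]
```

View pics/w7o.png

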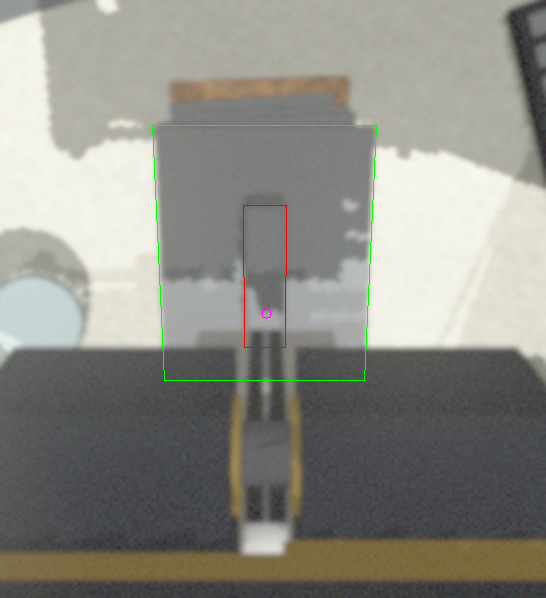

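View pics/t7o.png

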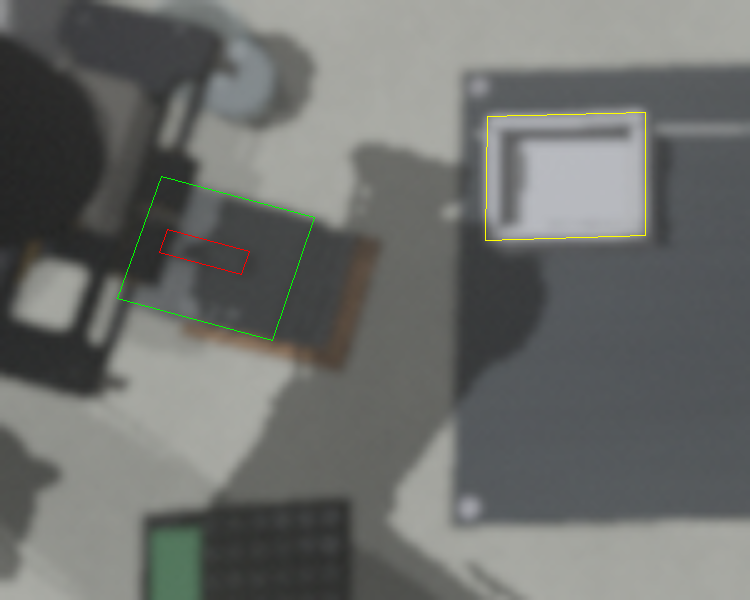

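```bash
python3 - <<'E'
from h import *
K,T=cam('scene'); b=cv2.imread('pics/s7z.png')
m=lambda uv:(uv-[299.6,169.6])*4.5
c=np.array([.5138,.4]);y=-15
box(b,K,T,c,y,.038,.048,.122,m,(0,255,0));box(b,K,T,c,y,.007,.025,.142,m,(0,0,255))
# alternative: same w6 appearance but z=.093
o=dict(tool_pos=np.array([0.527590031860019, 0.4483716154886546, 0.23621598230111704]),orientation=np.array([-90.10469486490416, 0.05400232533177013, 165.07460122025282]))
Kw,Tw=cam('wrist',o)
c2=p2w(Kw,Tw,w2p(Kw,Tw,[[*c,.122]]),.093)[0,:2]; print(c2)
box(b,K,T,c2,y,.038,.048,.093,m,(255,255,0));box(b,K,T,c2,y,.007,.025,.113,m,(255,0,255))
box(b,K,T,[.5774,.208],1.5,.04,.05,.056,m,(0,255,255))
cv2.imwrite('pics/s7o.png',b)
E
```

```text
[0.51443775 0.40277719]
```

View pics/s7o.png

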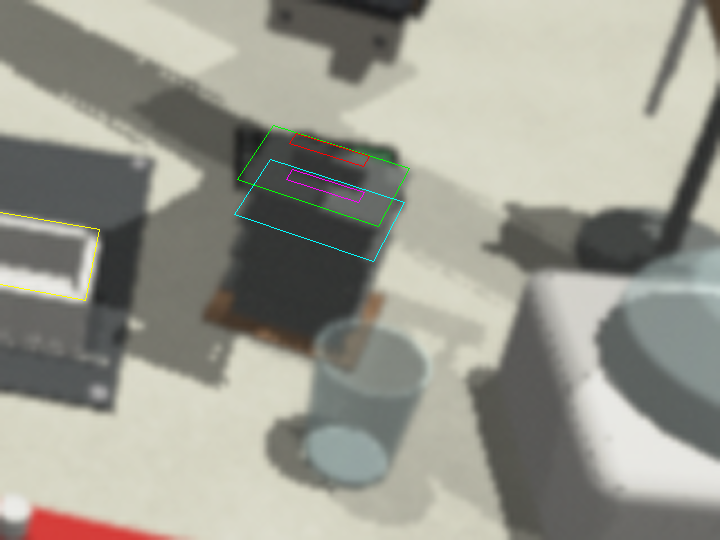

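```bash
python3 - <<'E'
from h import *
o=ctrl.get_obs();K,T=cam('scene');print(w2p(K,T,[o['tool_pos'],o['tool_pos']+[0,0,.066],[.5138,.4,.142]]))
c=cv2.imread('pics/s7.png')[60:260,270:450]; cv2.imwrite('pics/s7b.png',cv2.resize(c,None,fx=3,fy=3,interpolation=cv2.INTER_CUBIC))
E
```

```text
[[374.61258236 194.35698901]
 [379.012183   175.60674606]
 [372.66708242 202.86211755]]
```

View pics/s7b.png

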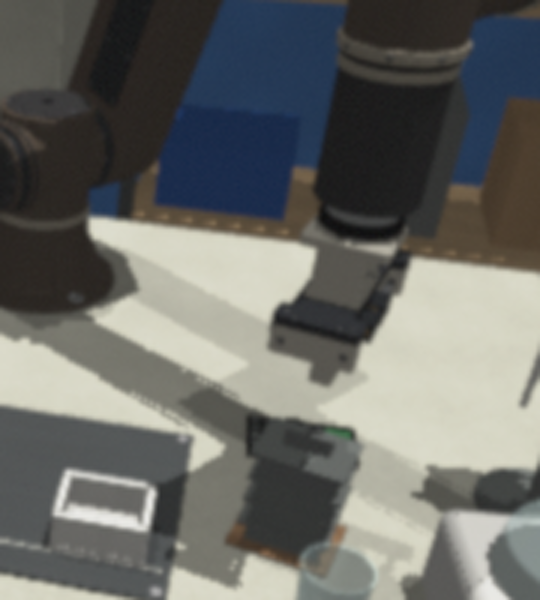

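```bash
python3 - <<'E'
from h import *
K,T=cam('wrist',dict(tool_pos=np.zeros(3),orientation=np.array([0,0,0])))
for x in (0,.044,-.044,.0645): 
  for y in (0,-.01,-.02,-.03,-.066): print(x,y,w2p(K,T,[[x,y,0],[x,y,.0095]]).round(1).tolist())
c=cv2.imread('pics/w7.png')[200:330,180:345]; c=np.clip(((c/255.)**0.5)*255,0,255).astype(np.uint8);cv2.imwrite('pics/w7f.png',cv2.resize(c,None,fx=4.5,fy=4.5,interpolation=cv2.INTER_CUBIC))
c=cv2.imread('pics/w4.png')[200:330,150:375]; c=np.clip(((c/255.)**0.5)*255,0,255).astype(np.uint8);cv2.imwrite('pics/w4f.png',cv2.resize(c,None,fx=3.5,fy=3.5,interpolation=cv2.INTER_CUBIC))
E
```

```text
0 0 [[262.3, 220.3], [262.3, 208.5]]
0 -0.01 [[262.4, 225.7], [262.4, 213.4]]
0 -0.02 [[262.4, 231.6], [262.4, 218.8]]
0 -0.03 [[262.4, 238.2], [262.4, 224.7]]
0 -0.066 [[262.5, 269.3], [262.6, 253.1]]
0.044 0 [[320.6, 220.3], [321.4, 208.5]]
0.044 -0.01 [[323.5, 225.7], [324.4, 213.4]]
0.044 -0.02 [[326.6, 231.6], [327.6, 218.8]]
0.044 -0.03 [[330.1, 238.2], [331.2, 224.8]]
0.044 -0.066 [[346.6, 269.3], [348.3, 253.1]]
-0.044 0 [[204.1, 220.3], [203.3, 208.5]]
-0.044 -0.01 [[201.3, 225.7], [200.4, 213.4]]
-0.044 -0.02 [[198.1, 231.6], [197.2, 218.8]]
-0.044 -0.03 [[194.7, 238.2], [193.6, 224.7]]
-0.044 -0.066 [[178.5, 269.3], [176.8, 253.1]]
0.0645 0 [[347.7, 220.3], [348.9, 208.5]]
0.0645 -0.01 [[351.9, 225.7], [353.2, 213.4]]
0.0645 -0.02 [[356.5, 231.6], [358.0, 218.8]]
0.0645 -0.03 [[361.7, 238.2], [363.3, 224.8]]
0.0645 -0.066 [[385.8, 269.3], [388.2, 253.1]]
```

View pics/w7f.png

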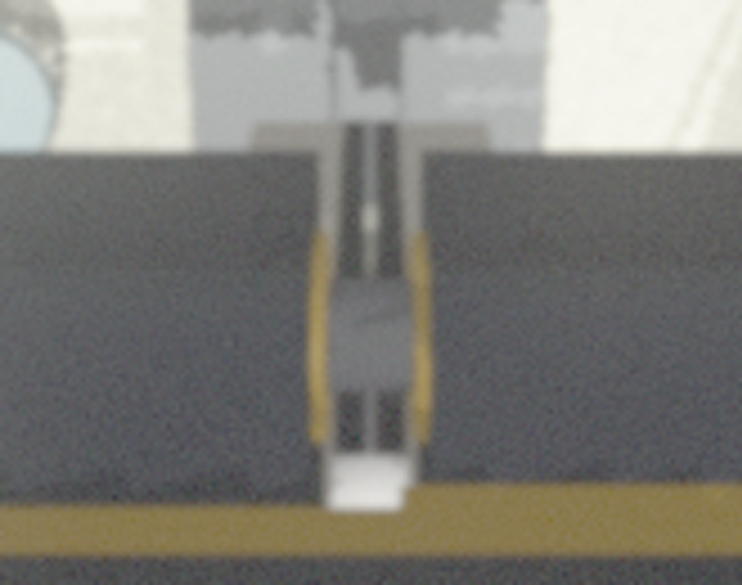

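View pics/w4f.png

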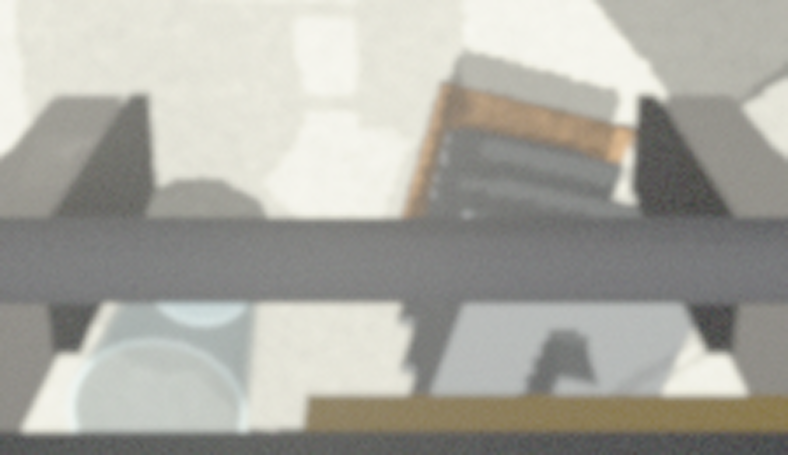

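```bash
python3 -m crank '[[[-0.2,0,0,0,0],[-0.2,0,0,0,0],[-0.2,0,0,0,0],[-0.2,0,15,0,0],[-0.2,0,30,0,0],[-0.2,0,45,0,0],[-0.2,0,60,0,0],[-0.2,0,68,0,0],[-0.2,0,74,0,0],[-0.2,0,76,0,0],[-0.2,0,76,0,0],[-0.2,0,76,0,0]]]'
python3 - <<'E'
from h import *
o,im=snap('scene','s8'); print(o['tool_pos'],o['force'])
c=cv2.imread('pics/s8.png')[150:260,320:450]; cv2.imwrite('pics/s8b.png',cv2.resize(c,None,fx=5,fy=5,interpolation=cv2.INTER_CUBIC))
E
```

```text
clock: 26.8
tool_pos: [0.5135, 0.4005, 0.0982]
orientation: [-90.0, 0.0, 165.0]
force: [0.7, 0.1, 0.0]
opening: 0.0524
[0.51345178 0.40046759 0.09817649] [0.7287948  0.1041903  0.00963478]
```

View pics/s8b.png

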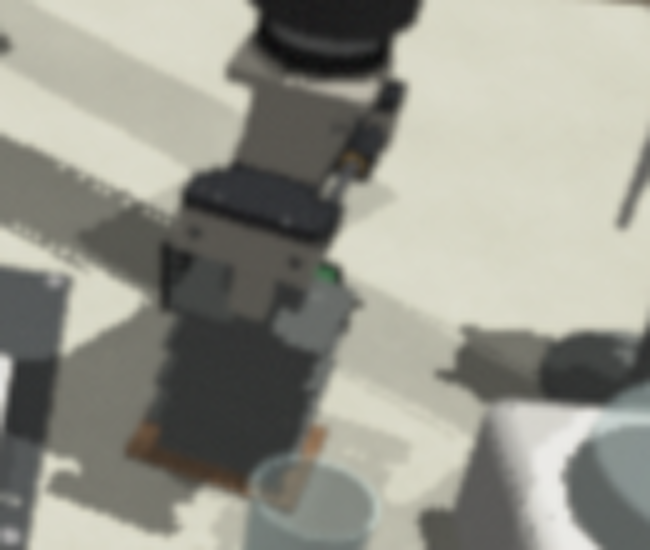

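```bash
python3 -m crank '[[[-0.2,0,2,0,0],[-0.2,0,2,0,0],[1,0,2,0,0],[1,0,2,0,0],[1,0,2,0,0],[1,0,2,0,0],[1,0,2,0,0],[1,0,2,0,0],[1,0,2,0,0]]]'
```

```text
clock: 27.98
tool_pos: [0.5133, 0.4002, 0.0956]
orientation: [-90.0, 0.0, 165.0]
force: [0.6, -0.6, -0.8]
opening: 0.0135
```

```bash
python3 -m crank '[[[1,0,-5,0,0],[1,0,-14,0,0],[1,0,-26,0,0],[1,0,-40,0,0],[1,0,-60,0,0],[1,0,-80,0,0],[1,0,-80,0,0],[1,0,-80,0,0]]]'
python3 - <<'E'
from h import *
o=ctrl.get_obs(); print(o['tool_pos'],o['force'],o['opening']); print(tf(o,[.5774,.2072,.10],181.5))
snap('scene','s9')
c=cv2.imread('pics/s9.png')[120:280,290:450]; cv2.imwrite('pics/s9b.png',cv2.resize(c,None,fx=3.5,fy=3.5,interpolation=cv2.INTER_CUBIC))
E
```

```text
clock: 28.98
tool_pos: [0.5129, 0.4, 0.1753]
orientation: [-90.0, -0.0, 165.0]
force: [0.3, -0.5, -0.7]
opening: 0.0141
[0.51287101 0.40002299 0.17526751] [ 0.26896319 -0.50722755 -0.65532877] 0.014063227857403103
(array([-112.2,   75.2,  169.6]), np.float64(-0.2873))
```

View pics/s9b.png

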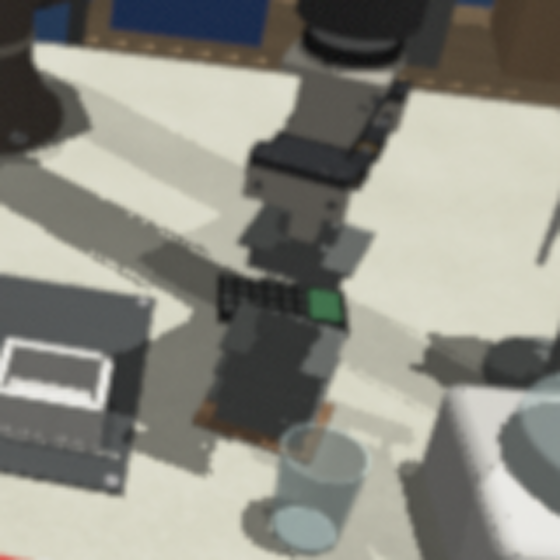

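```bash
python3 -m crank '[[[1,-15,0,25,-0.05],[1,-40,0,60,-0.12],[1,-65,0,100,-0.2],[1,-90,10,140,-0.287],[1,-112,30,169,-0.287],[1,-112,50,169.6,-0.287],[1,-112.2,65,169.6,-0.287],[1,-112.2,75,169.6,-0.287],[1,-112.2,75,169.6,-0.287],[1,-112.2,75,169.6,-0.287],[1,-112.2,75,169.6,-0.287]]]'
python3 - <<'E'
from h import *
o,_=snap('wrist','w10'); print(o['tool_pos'],o['orientation'],o['force'],o['opening']); print(tf(o,[.5774,.2072,.066],181.5),tf(o,[.5774,.2072,.034],181.5))
snap('scene','s10')
c=cv2.imread('pics/s10.png')[140:270,260:420]; cv2.imwrite('pics/s10b.png',cv2.resize(c,None,fx=4,fy=4,interpolation=cv2.INTER_CUBIC))
E
```

```text
clock: 30.4
tool_pos: [0.5782, 0.2079, 0.1014]
orientation: [-90.0, 0.1, -178.5]
force: [-0.8, -0.3, 0.2]
opening: 0.0137
[0.57816926 0.20790198 0.10138437] [-9.00342892e+01  5.80551757e-02 -1.78481232e+02] [-0.81952268 -0.25480664  0.2410292 ] 0.01372259458121745
(array([ 0.8, 35.4,  0.7]), np.float64(0.0003)) (array([ 0.9, 67.4,  0.7]), np.float64(0.0003))
```

View pics/s10b.png

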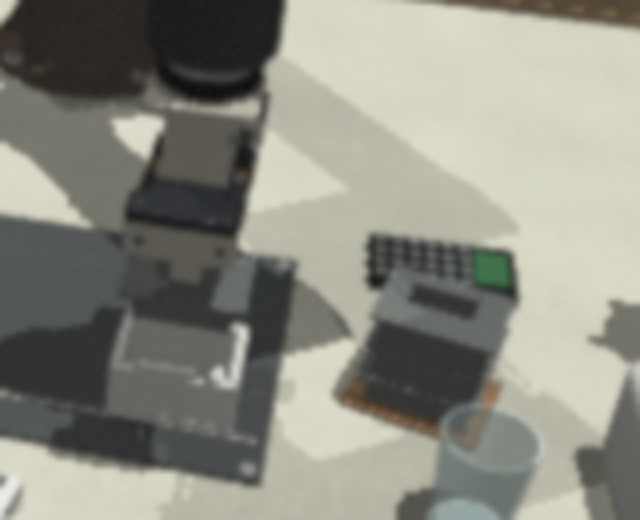

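View pics/w10.png

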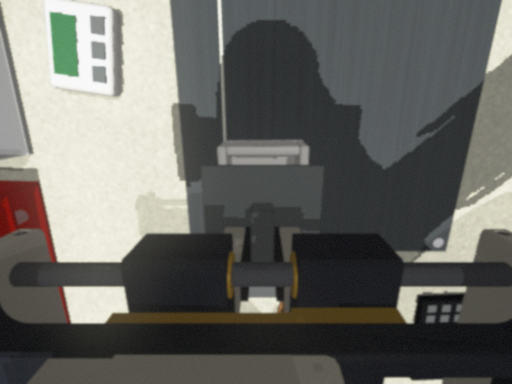

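```bash
cat > rel.py <<'E'
from h import *
import sys
def run(name,o,dz=.0264):
    im=cv2.imread('pics/%s.png'%name); c=im[110:240,170:355]
    c=np.clip(((c/255.)**0.6)*255,0,255).astype(np.uint8)
    big=cv2.resize(c,None,fx=4.2,fy=4.2,interpolation=cv2.INTER_CUBIC)
    K,T=cam('wrist',o); m=lambda uv:(uv-[169.6,109.6])*4.2
    p=o['tool_pos'][:2]; y=o['orientation'][2]-180
    box(big,K,T,p,y,.038,.048,o['tool_pos'][2]+dz,m,(0,255,0))
    box(big,K,T,p,y,.04,.05,.056,m,(0,0,255)); box(big,K,T,p,y,.032,.042,.056,m,(255,0,255))
    cv2.imwrite('pics/%so.png'%name,big)
E
python3 - <<'E'
from rel import *
run('w10',dict(tool_pos=np.array([0.57816926,0.20790198,0.10138437]),orientation=np.array([-9.00342892e+01,5.80551757e-02,-1.78481232e+02])))
E
```

```text
(no output)
```

View pics/w10o.png

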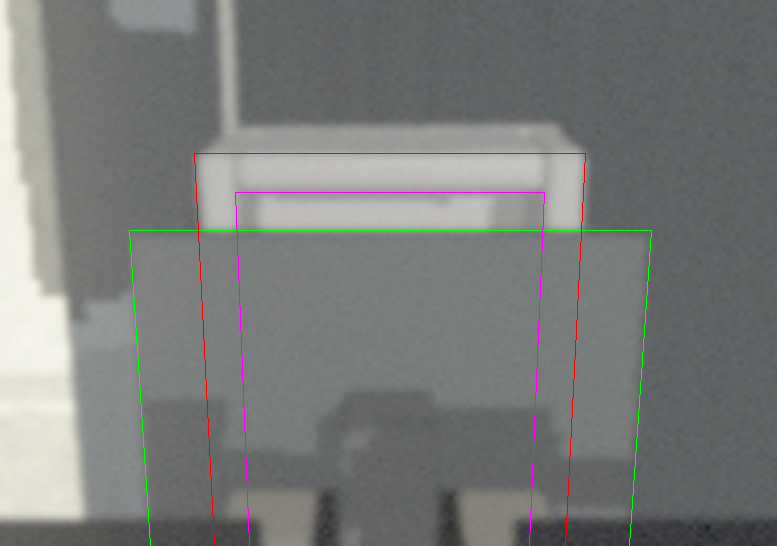

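```bash
python3 -m crank '[[[1,0.2,12,0,0],[1,0.2,24,0,0],[1,0.2,32,0,0],[1,0.2,38,0,0],[1,0.2,44,0,0],[1,0.2,50,0,0],[1,0.2,56,0,0],[1,0.2,60,0,0],[1,0.2,63,0,0],[1,0.2,63,0,0]]]'
python3 - <<'E'
from h import *
o=ctrl.get_obs(); print(o['tool_pos'],o['orientation'],o['force'],o['opening'])
E
```

```text
clock: 31.75
tool_pos: [0.5776, 0.2073, 0.0375]
orientation: [-90.0, -0.0, -178.5]
force: [-0.2, 0.0, -1.8]
opening: 0.0136
[0.5776315  0.20734498 0.03750418] [-8.99915624e+01 -1.02960125e-02 -1.78511969e+02] [-0.18999045  0.00524386 -1.75630454] 0.013611112408683157
```

Inside the mouth without contact; 3 mm to go.

```bash
python3 -m crank '[[[1,0,1,0,0],[1,0,2,0,0],[1,0,2.6,0,0],[1,0,2.6,0,0]]]'
python3 - <<'E'
from h import *
o=ctrl.get_obs(); print(o['tool_pos'],o['force'],o['opening'])
E
```

```text
clock: 32.25
tool_pos: [0.5777, 0.2074, 0.0351]
orientation: [-90.0, 0.0, -178.5]
force: [-0.7, -0.2, -1.1]
opening: 0.0136
[0.5776878  0.20741384 0.0350509 ] [-0.72250369 -0.22806488 -1.11384272] 0.013615639057595318
```

Release (half mm drop), rise, and look.

```bash
python3 -m crank '[[[0.4,0,0.3,0,0],[-0.2,0,0.3,0,0],[-0.2,0,0.3,0,0],[-0.2,0,0.3,0,0],[-0.2,0,0.3,0,0],[-0.2,0,-15,0,0],[-0.2,0,-40,0,0],[-0.2,0,-90,0,0],[-0.2,0,-140,0,0],[-0.2,0,-170,0,0],[-0.2,0,-170,0,0],[-0.2,0,-170,0,0]]]'
python3 - <<'E'
from h import *
snap('scene','s11');snap('top','t11')
c=cv2.imread('pics/s11.png')[160:270,170:390]; cv2.imwrite('pics/s11b.png',cv2.resize(c,None,fx=3.6,fy=3.6,interpolation=cv2.INTER_CUBIC))
o=ctrl.get_obs(); print(o['tool_pos'],tf(o,[.527,.448,.235],165))
E
```

```text
clock: 33.75
tool_pos: [0.5773, 0.2073, 0.2053]
orientation: [-90.0, 0.0, -178.5]
force: [-0.4, 1.0, -0.4]
opening: 0.0529
[0.57709717 0.20706711 0.20426694] (array([  43.9,  -30.9, -242.1]), np.float64(0.2877))
```

View pics/s11b.png

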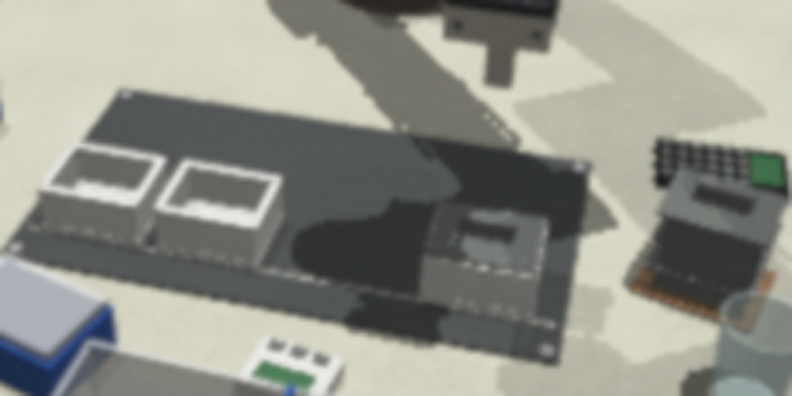

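```bash
python3 -m crank '[[[-0.2,5,-20,-30,0.03],[-0.2,12,-30,-80,0.1],[-0.2,20,-30,-130,0.17],[-0.2,30,-25,-180,0.24],[-0.2,44,-15,-220,0.288],[-0.2,44,-10,-242,0.288],[-0.2,44,-10,-242,0.288],[-0.2,44,-10,-242,0.288],[-0.2,44,-10,-242,0.288]]]'
cat > pile.py <<'E'
from h import *
def look(name,c,y,zt):
    o,im=snap('wrist',name); print(o['tool_pos'].tolist(),o['orientation'].tolist())
    K,T=cam('wrist',o)
    cc=cv2.imread('pics/%s.png'%name)[85:235,190:360]
    cc=np.clip(((cc/255.)**0.6)*255,0,255).astype(np.uint8)
    big=cv2.resize(cc,None,fx=4,fy=4,interpolation=cv2.INTER_CUBIC); m=lambda uv:(uv-[189.6,84.6])*4
    box(big,K,T,c,y,.038,.048,zt,m,(0,255,0));box(big,K,T,c,y,.007,.025,zt+.02,m,(0,0,255))
    cv2.imwrite('pics/%so.png'%name,big)
E
python3 - <<'E'
from pile import *
look('w12',[.5138,.4],-15,.093)
E
```

```text
clock: 34.98
tool_pos: [0.528, 0.4472, 0.2155]
orientation: [-90.0, 0.0, 164.9]
force: [0.4, 0.1, -0.6]
opening: 0.0522
[0.5280123753075766, 0.447205024048158, 0.21553794889835864] [-90.02075966293758, 0.0175398895245571, 164.9350405836668]
```

View pics/w12o.png

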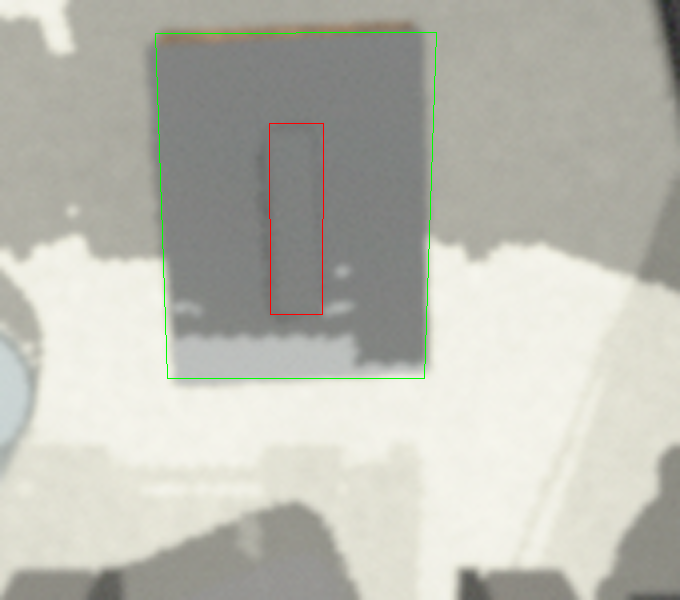

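```bash
python3 - <<'E'
from rel import *
o=dict(tool_pos=np.array([0.5280123753075766, 0.447205024048158, 0.21553794889835864]),orientation=np.array([-90.02075966293758, 0.0175398895245571, 164.9350405836668]))
K,T=cam('wrist',o)
f=lambda q:np.array(q)/4+[189.6,84.6]
r=rect(p2w(K,T,f([(153,42),(425,27),(430,367),(172,382)]),.093)); print(r)
c=cv2.imread('pics/w12.png')[85:235,190:360]
c=np.clip(((c/255.)**0.6)*255,0,255).astype(np.uint8)
big=cv2.resize(c,None,fx=4,fy=4,interpolation=cv2.INTER_CUBIC)
m=lambda uv:(uv-[189.6,84.6])*4
c,y=r[0],(r[1]+r[4])/2
box(big,K,T,c,y,.038,.048,.093,m,(0,255,0));box(big,K,T,c,y,.007,.025,.113,m,(0,0,255))
cv2.imwrite('pics/w12o2.png',big)
o=ctrl.get_obs();print(o['tool_pos'],tf(o,[*c,.067],180+y),y)
E
```

```text
(array([0.5139, 0.3997]), np.float64(-11.86), np.float64(0.075), np.float64(0.0946), np.float64(-12.92))
[0.52796459 0.44727721 0.21561677] (array([  1.3, 148.6,  49.7]), np.float64(-0.0467)) -12.39
```

View pics/w12o2.png

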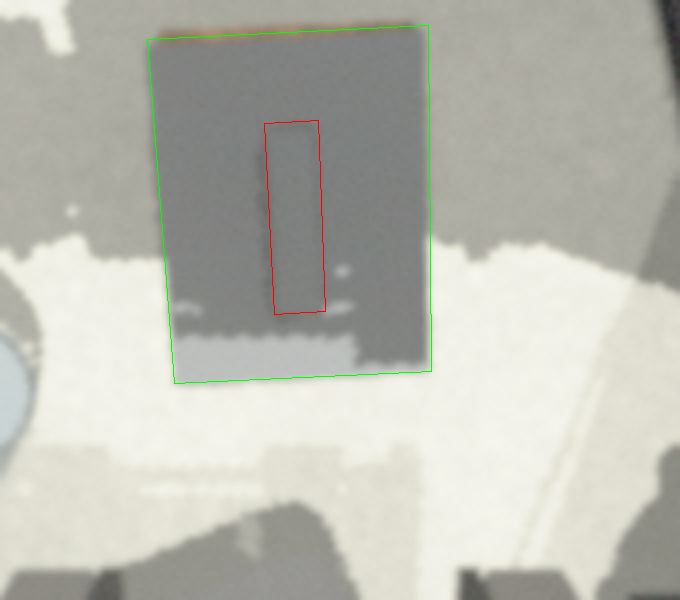

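```bash
python3 -m crank '[[[-0.2,1.3,40,30,-0.03],[-0.2,1.3,80,49.7,-0.047],[-0.2,1.3,110,49.7,-0.047],[-0.2,1.3,130,49.7,-0.047],[-0.2,1.3,142,49.7,-0.047],[-0.2,1.3,148.6,49.7,-0.047],[-0.2,1.3,148.6,49.7,-0.047],[-0.2,1.3,148.6,49.7,-0.047]]]'
python3 -m crank '[[[1,0,0,0,0],[1,0,0,0,0],[1,0,0,0,0],[1,0,0,0,0],[1,0,0,0,0],[1,0,0,0,0],[1,0,0,0,0]]]'
```

```text
clock: 36.02
tool_pos: [0.5137, 0.4009, 0.0673]
orientation: [-90.1, 0.0, 167.7]
force: [-1.3, 0.3, -0.6]
opening: 0.0531
clock: 36.9
tool_pos: [0.5133, 0.4005, 0.0665]
orientation: [-90.0, 0.0, 167.7]
force: [0.6, -0.0, -0.8]
opening: 0.0137
```

```bash
python3 -m crank '[[[1,0,-5,0,0],[1,0,-14,0,0],[1,0,-26,0,0],[1,0,-40,0,0],[1,0,-60,0,0],[1,0,-80,0,0],[1,0,-100,0,0],[1,0,-100,0,0]]]'
python3 - <<'E'
from h import *
o=ctrl.get_obs(); print(o['tool_pos'],o['opening']); print(tf(o,[.5841,-.042,.10],181.5))
E
```

```text
clock: 37.9
tool_pos: [0.5142, 0.4015, 0.1691]
orientation: [-90.2, 0.1, 167.7]
force: [0.3, -0.3, -1.3]
opening: 0.0136
[0.51416152 0.40145448 0.16910416] 0.013633442665009416
(array([-162.7,   67.8,  418.6]), np.float64(-0.241))
```

```bash
python3 -m crank '[[[1,-10,0,25,-0.03],[1,-30,0,70,-0.08],[1,-50,0,120,-0.13],[1,-70,0,170,-0.18],[1,-90,0,220,-0.241],[1,-110,0,270,-0.241],[1,-130,0,320,-0.241],[1,-150,0,370,-0.241],[1,-162.7,10,419,-0.241],[1,-162.7,40,419,-0.241],[1,-162.7,60,419,-0.241],[1,-162.7,68,419,-0.241]]]'
python3 -m crank '[[[1,0,0,0,0],[1,0,0,0,0],[1,0,0,0,0]]]'
python3 - <<'E'
from rel import *
o,_=snap('wrist','w13'); print(o['tool_pos'],o['orientation'],o['opening'])
run('w13',o)
E
```

```text
clock: 39.4
tool_pos: [0.5816, -0.044, 0.0967]
orientation: [-90.0, -0.2, -178.5]
force: [0.2, 0.2, -1.4]
opening: 0.014
clock: 39.78
tool_pos: [0.5834, -0.0432, 0.0993]
orientation: [-90.0, 0.1, -178.5]
force: [0.2, 0.8, -2.4]
opening: 0.0137
[ 0.58337456 -0.04324431  0.09932248] [-9.00142198e+01  8.36238584e-02 -1.78487290e+02] 0.013735306325592665
```

View pics/w13o.png

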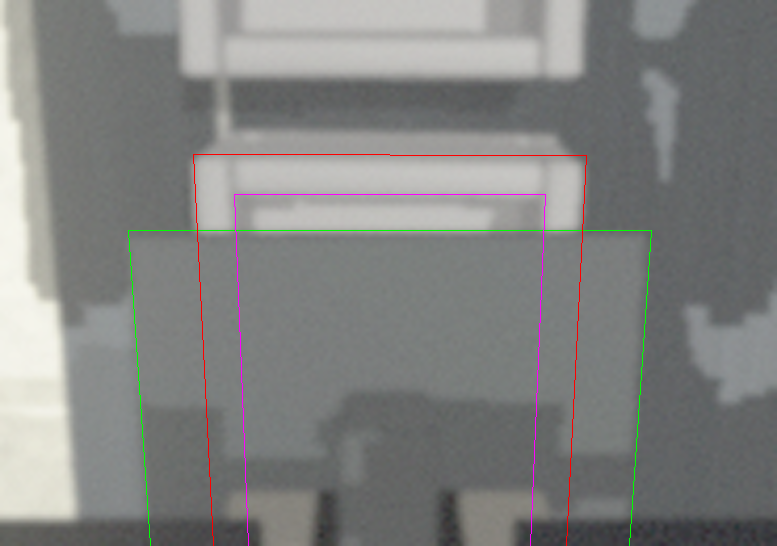

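```bash
python3 -m crank '[[[1,-0.4,12,-0.8,0],[1,-0.4,22,-0.8,0],[1,-0.4,30,-0.8,0],[1,-0.4,36,-0.8,0],[1,-0.4,42,-0.8,0],[1,-0.4,48,-0.8,0],[1,-0.4,54,-0.8,0],[1,-0.4,58,-0.8,0],[1,-0.4,61,-0.8,0],[1,-0.4,61,-0.8,0]]]'
python3 - <<'E'
from h import *
o=ctrl.get_obs(); print(o['tool_pos'],o['orientation'],o['force'],o['opening'])
E
```

```text
clock: 41.08
tool_pos: [0.5831, -0.0428, 0.0373]
orientation: [-90.0, -0.0, -178.5]
force: [-0.5, -0.1, -1.1]
opening: 0.014
[ 0.58309064 -0.04276813  0.03727811] [-8.99970929e+01 -1.86268630e-02 -1.78510952e+02] [-0.51892516 -0.05867934 -1.12158618] 0.013953641322072673
```

```bash
python3 -m crank '[[[1,-0.5,1,0,0],[1,-0.5,2,0,0],[1,-0.5,2.4,0,0],[1,-0.5,2.4,0,0]]]'
python3 -m crank '[[[0.4,0,0.2,0,0],[-0.2,0,0.2,0,0],[-0.2,0,0.2,0,0],[-0.2,0,0.2,0,0],[-0.2,0,0.2,0,0],[-0.2,0,-15,0,0],[-0.2,0,-40,0,0],[-0.2,0,-90,0,0],[-0.2,0,-140,0,0],[-0.2,0,-170,0,0],[-0.2,0,-170,0,0],[-0.2,0,-170,0,0]]]'
python3 - <<'E'
from h import *
snap('scene','s14')
c=cv2.imread('pics/s14.png')[160:270,170:390]; cv2.imwrite('pics/s14b.png',cv2.resize(c,None,fx=3.6,fy=3.6,interpolation=cv2.INTER_CUBIC))
o=ctrl.get_obs(); print(o['tool_pos'],tf(o,[.527,.448,.20],167))
E
```

```text
clock: 41.58
tool_pos: [0.5837, -0.0427, 0.0351]
orientation: [-90.0, -0.0, -178.5]
force: [0.3, 0.0, -0.7]
opening: 0.0139
clock: 43.08
tool_pos: [0.5833, -0.0427, 0.2053]
orientation: [-90.0, 0.0, -178.5]
force: [-0.0, -0.3, -1.1]
opening: 0.0525
[ 0.58307458 -0.04276632  0.20464722] (array([  43.4,    4.7, -492.1]), np.float64(0.2528))
```

View pics/s14b.png

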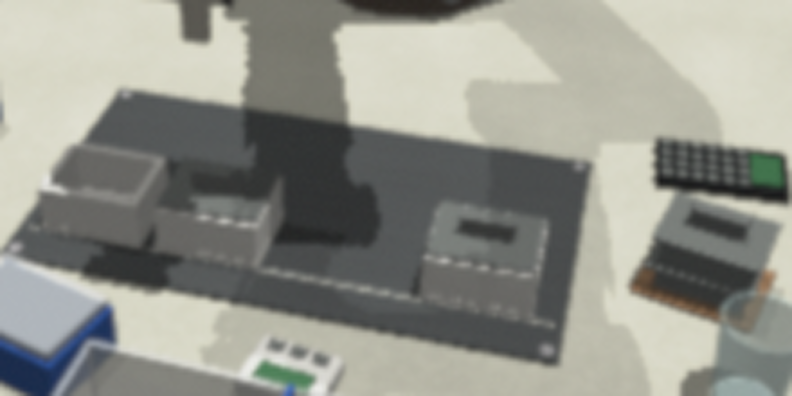

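```bash
python3 -m crank '[[[-0.2,5,0,-50,0.03],[-0.2,10,0,-110,0.08],[-0.2,15,0,-170,0.12],[-0.2,20,0,-230,0.17],[-0.2,25,0,-290,0.22],[-0.2,30,0,-350,0.253],[-0.2,36,0,-410,0.253],[-0.2,43,0,-460,0.253],[-0.2,43.4,5,-492,0.253],[-0.2,43.4,5,-492,0.253],[-0.2,43.4,5,-492,0.253],[-0.2,43.4,5,-492,0.253]]]'
python3 - <<'E'
from pile import *
look('w15',[.5138,.4],-14,.064)
E
```

```text
clock: 44.62
tool_pos: [0.5278, 0.447, 0.2001]
orientation: [-90.0, -0.0, 166.9]
force: [-0.0, -0.3, -0.2]
opening: 0.0526
[0.5277646682482359, 0.44697276767995614, 0.20012719218100086] [-89.9836105400876, -0.0010372195892520098, 166.94406871143835]
```

View pics/w15o.png

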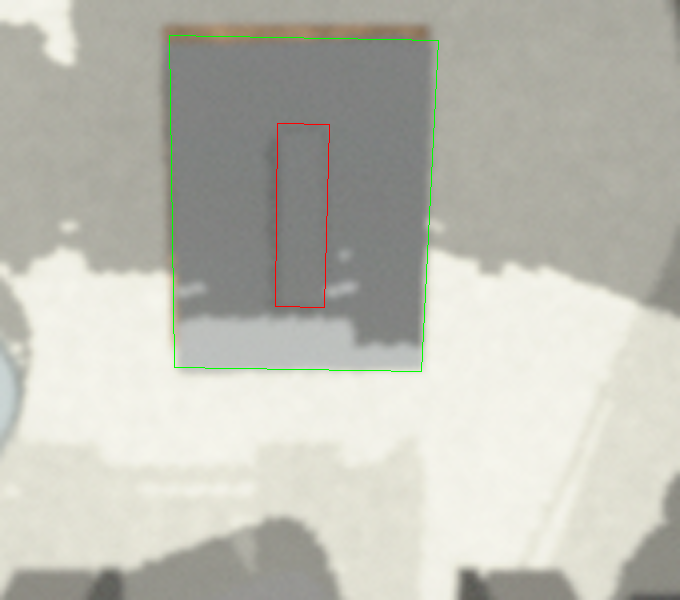

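```bash
python3 - <<'E'
from rel import *
o=dict(tool_pos=np.array([0.5277646682482359, 0.44697276767995614, 0.20012719218100086]),orientation=np.array([-89.9836105400876, -0.0010372195892520098, 166.94406871143835]))
K,T=cam('wrist',o)
f=lambda q:np.array(q)/4+[189.6,84.6]
r=rect(p2w(K,T,f([(168,41),(432,40),(422,369),(175,370)]),.064)); print(r)
c,y=r[0],(r[1]+r[4])/2
o=ctrl.get_obs();print(o['tool_pos'],tf(o,[*c,.038],180+y),y)
E
```

```text
(array([0.5143, 0.4005]), np.float64(-12.83), np.float64(0.0753), np.float64(0.0954), np.float64(-13.16))
[0.52785998 0.44695868 0.20033526] (array([  2.7, 162.3,  48.3]), np.float64(-0.0012)) -12.995000000000001
```

```bash
python3 -m crank '[[[-0.2,2,50,30,0],[-0.2,2.7,90,48.3,0],[-0.2,2.7,120,48.3,0],[-0.2,2.7,142,48.3,0],[-0.2,2.7,156,48.3,0],[-0.2,2.7,162.3,48.3,0],[-0.2,2.7,162.3,48.3,0],[-0.2,2.7,162.3,48.3,0]]]'
python3 -m crank '[[[1,0,0,0,0],[1,0,0,0,0],[1,0,0,0,0],[1,0,0,0,0],[1,0,0,0,0],[1,0,0,0,0],[1,0,0,0,0]]]'
python3 -m crank '[[[1,0,-5,0,0],[1,0,-14,0,0],[1,0,-26,0,0],[1,0,-40,0,0],[1,0,-60,0,0],[1,0,-85,0,0],[1,0,-110,0,0],[1,0,-130,0,0],[1,0,-130,0,0]]]'
python3 - <<'E'
from h import *
o=ctrl.get_obs(); print(o['tool_pos'],o['opening']); print(tf(o,[.587,-.159,.10],181.5))
E
```

```text
clock: 45.68
tool_pos: [0.5145, 0.402, 0.0387]
orientation: [-90.1, 0.0, 167.0]
force: [-0.3, -0.1, 0.2]
opening: 0.0527
clock: 46.55
tool_pos: [0.514, 0.4015, 0.0378]
orientation: [-90.0, -0.0, 167.0]
force: [-1.1, -0.3, 1.0]
opening: 0.0137
clock: 47.68
tool_pos: [0.5149, 0.4024, 0.1705]
orientation: [-90.2, 0.1, 167.0]
force: [-0.4, 0.6, -0.6]
opening: 0.0141
[0.51488829 0.40243651 0.17047821] 0.014093376180078202
(array([-196.4,   68.8,  531.1]), np.float64(-0.2531))
```

```bash
python3 -m crank '[[[1,-10,0,25,-0.03],[1,-30,0,75,-0.08],[1,-48,0,130,-0.13],[1,-68,0,185,-0.18],[1,-88,0,240,-0.253],[1,-110,0,295,-0.253],[1,-130,0,350,-0.253],[1,-150,0,405,-0.253],[1,-170,0,455,-0.253],[1,-190,0,500,-0.253],[1,-196.4,0,531,-0.253],[1,-196.4,0,531,-0.253]]]'
python3 -m crank '[[[1,0,20,0,0],[1,0,45,0,0],[1,0,62,0,0],[1,0,68,0,0],[1,0,68,0,0],[1,0,68,0,0],[1,0,68,0,0]]]'
python3 - <<'E'
from rel import *
o,_=snap('wrist','w16'); print(o['tool_pos'],o['orientation'],o['opening'])
run('w16',o)
E
```

```text
clock: 49.18
tool_pos: [0.5849, -0.1621, 0.1665]
orientation: [-90.0, -0.1, -178.7]
force: [0.2, 1.5, -0.3]
opening: 0.0135
clock: 50.05
tool_pos: [0.5864, -0.1601, 0.1005]
orientation: [-90.0, 0.1, -178.5]
force: [-0.3, -0.1, -1.3]
opening: 0.0138
[ 0.58637087 -0.16006106  0.10053079] [-8.99954580e+01  7.25149041e-02 -1.78504070e+02] 0.013762758024416608
```

View pics/w16o.png

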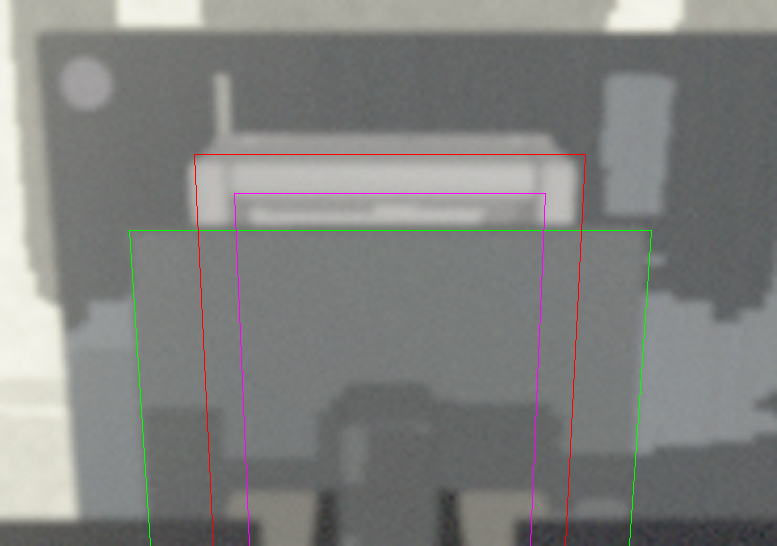

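```bash
python3 -m crank '[[[1,-1.4,12,-2,0],[1,-1.4,22,-2,0],[1,-1.4,28,-2,0],[1,-1.4,34,-2,0],[1,-1.4,40,-2,0],[1,-1.4,46,-2,0],[1,-1.4,52,-2,0],[1,-1.4,58,-2,0],[1,-1.4,62,-2,0],[1,-1.4,62,-2,0]]]'
python3 - <<'E'
from h import *
o=ctrl.get_obs(); print(o['tool_pos'],o['orientation'],o['force'],o['opening'])
E
```

```text
clock: 51.35
tool_pos: [0.587, -0.158, 0.0374]
orientation: [-90.0, -0.0, -178.5]
force: [-0.1, 0.5, 0.2]
opening: 0.0138
[ 0.58701192 -0.15804432  0.03739287] [-8.99997519e+01 -3.66442035e-02 -1.78514174e+02] [-0.13912299  0.48524269  0.18414463] 0.013814891174996244
```

```bash
python3 -m crank '[[[1,0,1,0,0],[1,0,2,0,0],[1,0,2.4,0,0],[1,0,2.4,0,0]]]'
python3 -m crank '[[[0.4,0,0.2,0,0],[-0.2,0,0.2,0,0],[-0.2,0,0.2,0,0],[-0.2,0,0.2,0,0],[-0.2,0,0.2,0,0],[-0.2,0,-15,0,0],[-0.2,0,-40,0,0],[-0.2,0,-90,0,0],[-0.2,0,-140,0,0],[-0.2,0,-170,0,0],[-0.2,0,-170,0,0],[-0.2,0,-170,0,0]]]'
python3 - <<'E'
from h import *
o=ctrl.get_obs(); print(o['tool_pos'],tf(o,[.64,0,.22],181.5))
E
```

```text
clock: 51.85
tool_pos: [0.5872, -0.158, 0.0354]
orientation: [-90.0, 0.0, -178.5]
force: [-0.2, -0.2, -1.5]
opening: 0.014
clock: 53.35
tool_pos: [0.5869, -0.1579, 0.2056]
orientation: [-90.0, 0.0, -178.5]
force: [0.5, 0.7, -0.7]
opening: 0.0526
[ 0.58689913 -0.15789578  0.20561546] (array([ -57.2,  -14.3, -156.5]), np.float64(-0.0003))
```

```bash
python3 -m crank '[[[-0.2,-20,-5,-50,0],[-0.2,-40,-10,-100,0],[-0.2,-57,-14,-140,0],[-0.2,-57,-14,-156,0],[-0.2,-57,-14,-156,0],[-0.2,-57,-14,-156,0],[-0.2,-57,-14,-156,0]]]'
cat > chk.py <<'E'
from h import *
def chk(name,D,x0=110,y0=0,w=280,h=235,s=2.5):
    o,_=snap('wrist',name); K,T=cam('wrist',o); print(o['tool_pos'])
    big=cv2.resize(cv2.imread('pics/%s.png'%name)[y0:y0+h,x0:x0+w],None,fx=s,fy=s,interpolation=cv2.INTER_CUBIC)
    cv2.imwrite('pics/%sz.png'%name,big)
    m=lambda uv:(uv-[x0-.3,y0-.3])*s
    for c in D:
        box(big,K,T,c,1.52,.04,.05,.006,m,(0,0,255));box(big,K,T,c,1.52,.04,.05,.056,m,(0,255,255));box(big,K,T,c,1.52,.007,.025,.081,m,(0,255,0));box(big,K,T,c,1.52,.038,.048,.061,m,(255,0,255))
    L=np.array([[.6228-.0266*y,y,.006] for y in (-.22,.28)]); q=np.round(m(w2p(K,T,L))).astype(int)
    cv2.line(big,tuple(map(int,q[0])),tuple(map(int,q[1])),(255,128,0),1)
    cv2.imwrite('pics/%so.png'%name,big)
DS=[[.5871,-.1587],[.5840,-.0426],[.5774,.2073]]
E
python3 - <<'E'
from chk import *
chk('w17',DS); snap('scene','s17')
c=cv2.imread('pics/s17.png')[160:270,170:390]; cv2.imwrite('pics/s17b.png',cv2.resize(c,None,fx=3.6,fy=3.6,interpolation=cv2.INTER_CUBIC))
E
```

```text
clock: 54.22
tool_pos: [0.6398, -0.0016, 0.2193]
orientation: [-90.0, -0.0, -178.6]
force: [-0.3, -1.3, -0.4]
opening: 0.0527
[ 0.63983139 -0.00164216  0.21929327]
```

View pics/w17z.png

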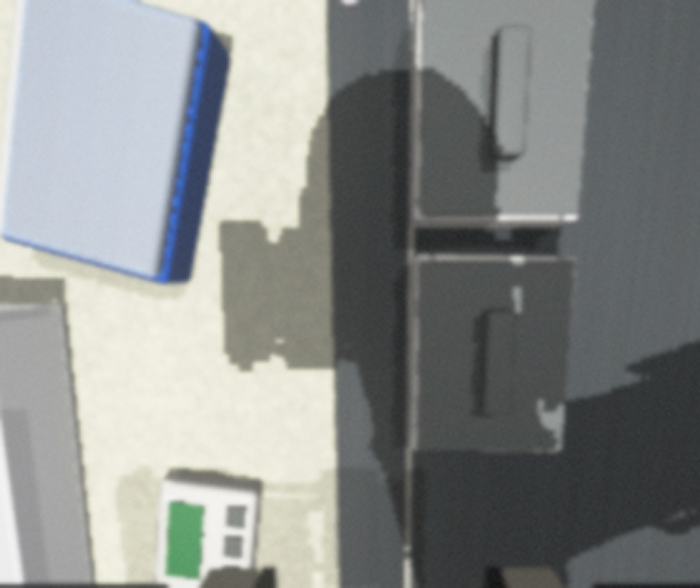

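View pics/w17o.png

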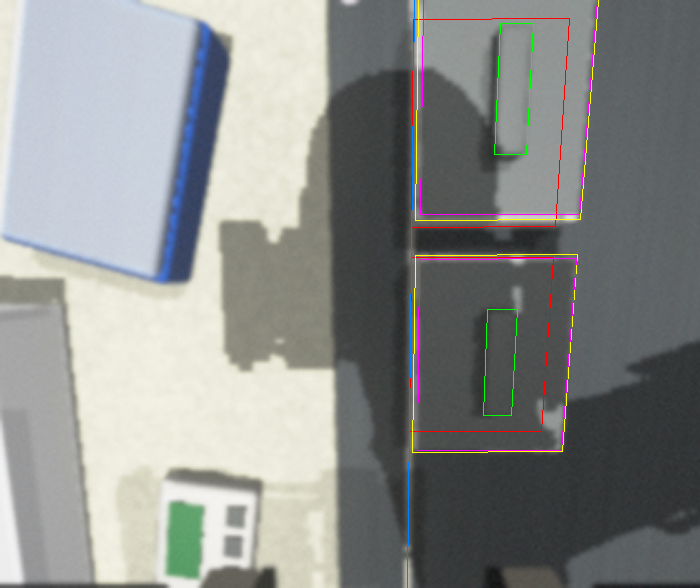

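View pics/s17b.png

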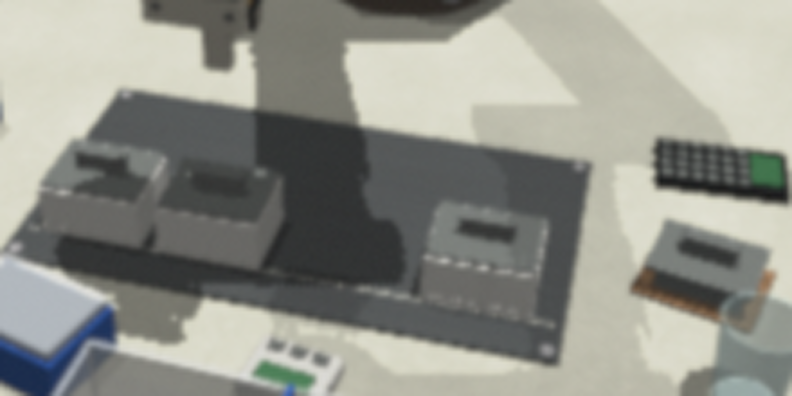

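```bash
python3 -m crank '[[[-0.2,-30,10,10,0],[-0.2,-65,40,15,0],[-0.2,-65,60,15,0],[-0.2,-65,60,15,0],[-0.2,-65,60,15,0],[-0.2,-65,60,15,0]]]'
python3 - <<'E'
from chk import *
chk('w18',DS,x0=190,y0=0,w=200,h=200,s=3)
E
```

```text
clock: 55.08
tool_pos: [0.7061, -0.0138, 0.1612]
orientation: [-90.0, 0.1, -178.5]
force: [-1.0, -0.4, 0.6]
opening: 0.0524
[ 0.70605266 -0.01383937  0.16120565]
```

View pics/w18z.png

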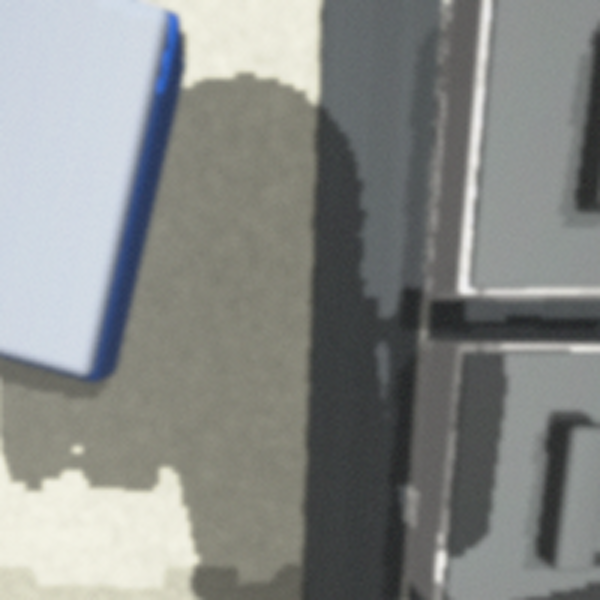

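View pics/w18o.png

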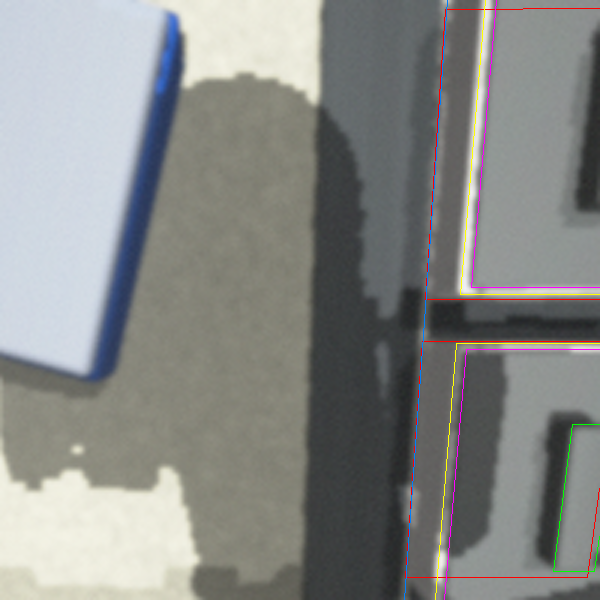

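```bash
python3 -m crank '[[[-0.2,0,-10,-50,0],[-0.2,5,-10,-110,0],[-0.2,10,-10,-170,0],[-0.2,12,-10,-230,0],[-0.2,12,-10,-270,0],[-0.2,12,-10,-270,0],[-0.2,12,-10,-270,0],[-0.2,12,-10,-270,0]]]'
python3 - <<'E'
from chk import *
chk('w19',DS,x0=190,y0=30,w=200,h=200,s=3)
E
```

```text
clock: 56.12
tool_pos: [0.6867, 0.2546, 0.1699]
orientation: [-90.0, 0.0, -178.6]
force: [0.3, -0.4, -0.1]
opening: 0.0527
[0.68672596 0.25456222 0.1699253 ]
```

View pics/w19z.png

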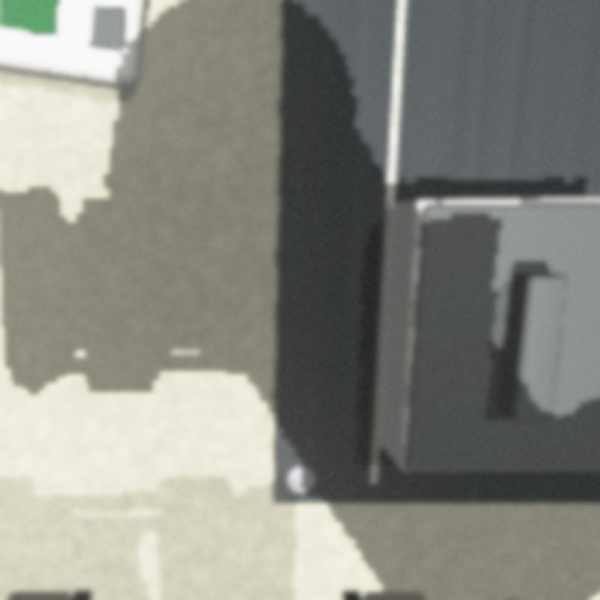

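View pics/w19o.png

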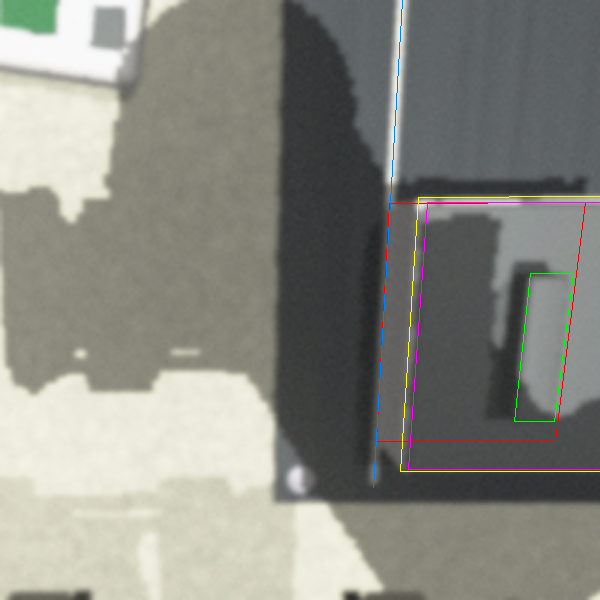

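```bash
python3 - <<'E'
from h import *
for i,(y,x) in enumerate([(85,300),(160,300)]):
  c=cv2.imread('pics/w19.png')[85:200,300:350]
c=np.clip(((c/255.)**0.5)*255,0,255).astype(np.uint8)
cv2.imwrite('pics/w19q.png',cv2.resize(c,None,fx=10,fy=5.2,interpolation=cv2.INTER_CUBIC))
E
```

```text
(no output)
```

View pics/w19q.png

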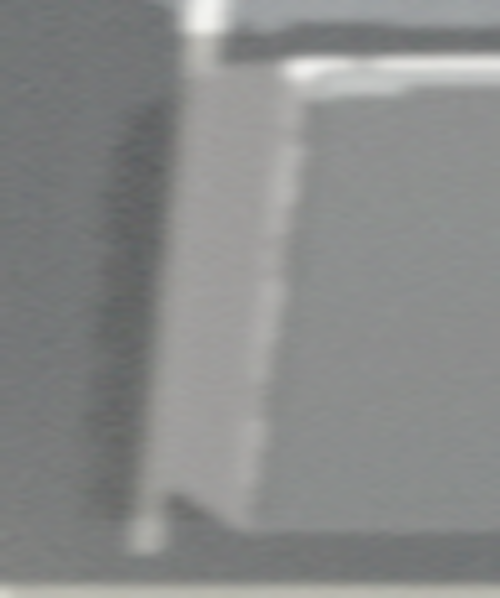

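```bash
python3 -m crank '[[[-0.2,40,0,-10,0],[-0.2,60,-5,-20,0],[-0.2,60,-5,-20,0],[-0.2,60,-5,-20,0],[-0.2,60,-5,-20,0]]]'
python3 - <<'E'
from chk import *
chk('w20',DS,x0=180,y0=60,w=160,h=160,s=3.7)
o=ctrl.get_obs();print(o['tool_pos'].tolist(),o['orientation'].tolist())
b=cv2.imread('pics/w20z.png');cv2.imwrite('pics/w20g.png',np.clip(((b/255.)**0.5)*255,0,255).astype(np.uint8))
E
```

```text
clock: 56.8
tool_pos: [0.6266, 0.2738, 0.1741]
orientation: [-90.0, -0.0, -178.5]
force: [0.0, -0.8, 0.5]
opening: 0.0528
[0.62655695 0.2738101  0.17412705]
[0.6264955199676886, 0.273786381037592, 0.1739981611939425] [-89.98267923215798, -0.017912772557469533, -178.54579932949684]
```

View pics/w20g.png

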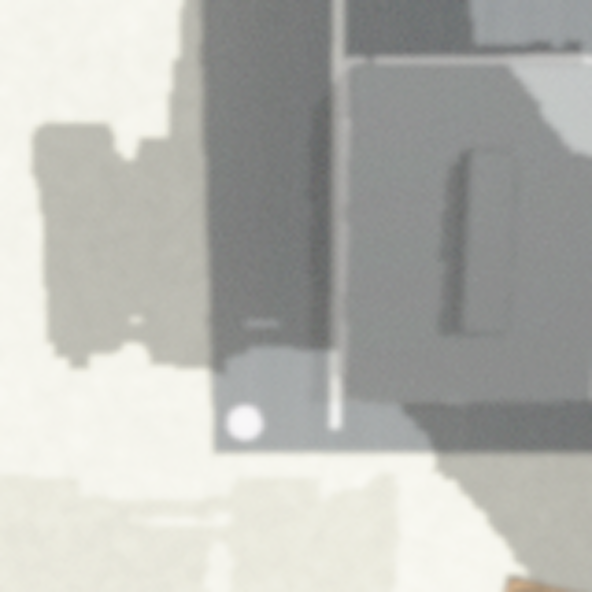

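View pics/w20o.png

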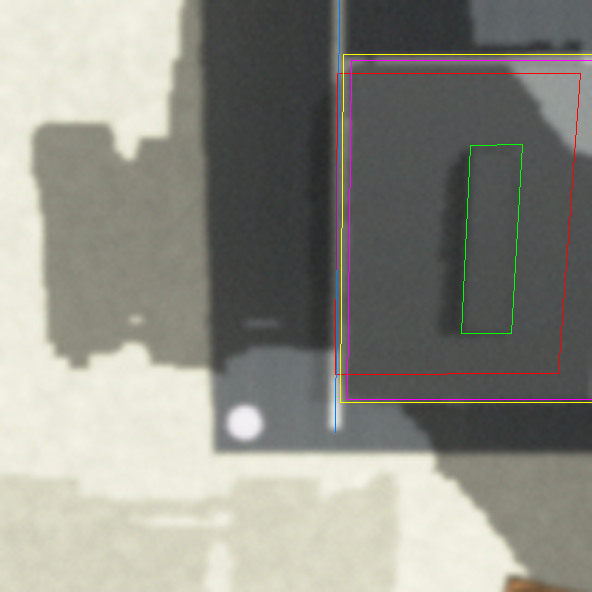

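```bash
python3 - <<'E'
from h import *
o=dict(tool_pos=np.array([0.68672596,0.25456222,0.1699253]),orientation=np.array([-89.98,0,-178.6]))
K,T=cam('wrist',o)
f=lambda q:np.array(q)/[10,5.2]+[299.55,84.6]
for z,q in((.056,[(285,65),(240,528)]),(.006,[(200,75),(168,492)]),(.006,[(204,20),(147,540)])):
    P=p2w(K,T,f(q),z); print(P[:,:2].round(4), P[:,0]-(.6228-.0266*P[:,1]))
E
```

```text
[[0.6195 0.1602]
 [0.6153 0.2577]] [ 0.00092894 -0.00060366]
[[0.6183 0.1603]
 [0.6138 0.2619]] [-0.00025569 -0.00207563]
[[0.6188 0.1482]
 [0.6155 0.2748]] [-1.07550965e-05  4.06521557e-05]
```

```bash
python3 -m crank '[[[-0.2,-35,15,-15,0],[-0.2,-70,30,-30,0],[-0.2,-75,40,-40,0],[-0.2,-75,40,-40,0],[-0.2,-75,40,-40,0],[-0.2,-75,40,-40,0]]]'
python3 - <<'E'
from chk import *
chk('w21',DS,x0=250,y0=60,w=130,h=160,s=3.7)
o=ctrl.get_obs();print(o['tool_pos'].tolist(),o['orientation'].tolist())
b=cv2.imread('pics/w21.png')[80:215,290:360];b=cv2.resize(b,None,fx=8,fy=4.4,interpolation=cv2.INTER_CUBIC);cv2.imwrite('pics/w21g.png',np.clip(((b/255.)**0.5)*255,0,255).astype(np.uint8))
E
```

```text
clock: 57.6
tool_pos: [0.6999, 0.316, 0.1359]
orientation: [-90.1, 0.1, -178.5]
force: [-0.9, -0.4, 0.2]
opening: 0.0526
[0.69989209 0.31600046 0.13587401]
[0.699907748775131, 0.31604702783966443, 0.13587758876702877] [-90.05821645640479, 0.08467559073880443, -178.5052798345136]
```

View pics/w21g.png

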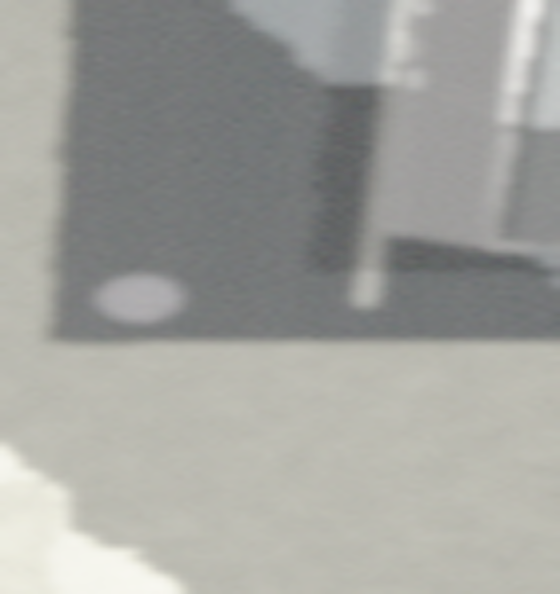

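View pics/w21o.png

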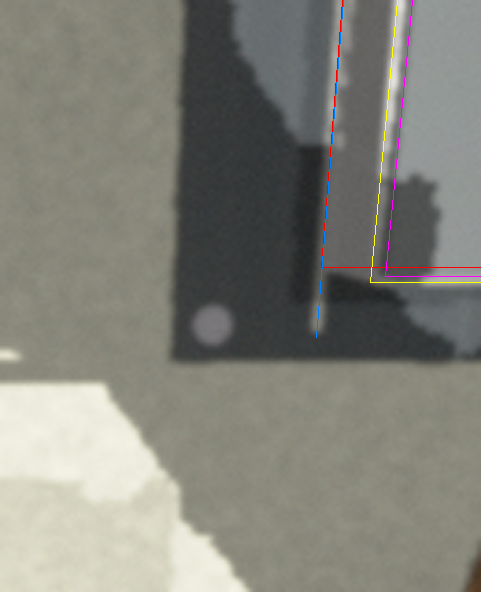

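```bash
python3 - <<'E'
from h import *
for x,z in((.56,.16),(.58,.14),(.60,.16)):
    K,T=cam('wrist',dict(tool_pos=np.array([x,.207,z]),orientation=np.array([-90,0,-90])))
    print(x,z,w2p(K,T,[[.617,.157,.006],[.617,.257,.006],[.617,.157,.056],[.617,.257,.056],[.537,.207,.056]]).round().tolist())
o=ctrl.get_obs();print(tf(o,[.57,.207,.15],270))
E
```

```text
0.56 0.16 [[303.0, 129.0], [222.0, 129.0], [309.0, 132.0], [215.0, 132.0], [262.0, 204.0]]
0.58 0.14 [[304.0, 148.0], [220.0, 148.0], [312.0, 154.0], [213.0, 154.0], [262.0, 227.0]]
0.6 0.16 [[301.0, 161.0], [223.0, 161.0], [308.0, 169.0], [217.0, 169.0], [262.0, 236.0]]
(array([132.7, -14.4, 105.6]), np.float64(-1.5447))
```

```bash
python3 -m crank '[[[-0.2,20,-30,20,-0.17],[-0.2,40,-30,40,-0.34],[-0.2,60,-30,60,-0.51],[-0.2,75,-30,80,-0.68],[-0.2,92,-30,106,-0.85],[-0.2,92,-25,106,-1.02],[-0.2,92,-15,106,-1.2],[-0.2,92,-15,106,-1.38],[-0.2,92,-15,106,-1.545],[-0.2,92,-15,106,-1.545],[-0.2,92,-15,106,-1.545]]]'
cat >> chk.py <<'E'
def z(name,x0,y0,w,h,sx,sy,g=.5):
    b=cv2.imread('pics/%s.png'%name)[y0:y0+h,x0:x0+w];b=cv2.resize(b,None,fx=sx,fy=sy,interpolation=cv2.INTER_CUBIC);cv2.imwrite('pics/%sg.png'%name,np.clip(((b/255.)**g)*255,0,255).astype(np.uint8))
E
python3 - <<'E'
from chk import *
chk('w22',DS,x0=160,y0=60,w=200,h=170,s=3.5)
o=ctrl.get_obs();print(o['tool_pos'].tolist(),o['orientation'].tolist())
E
```

```text
clock: 59.02
tool_pos: [0.6107, 0.2077, 0.1499]
orientation: [-90.0, 0.0, -90.2]
force: [-0.6, -0.5, -0.3]
opening: 0.0526
[0.61071735 0.20769777 0.14994043]
[0.6106933666043445, 0.207687543511087, 0.14975812979209963] [-89.9741024177499, 0.01964338631164673, -90.15866837467694]
```

View pics/w22z.png

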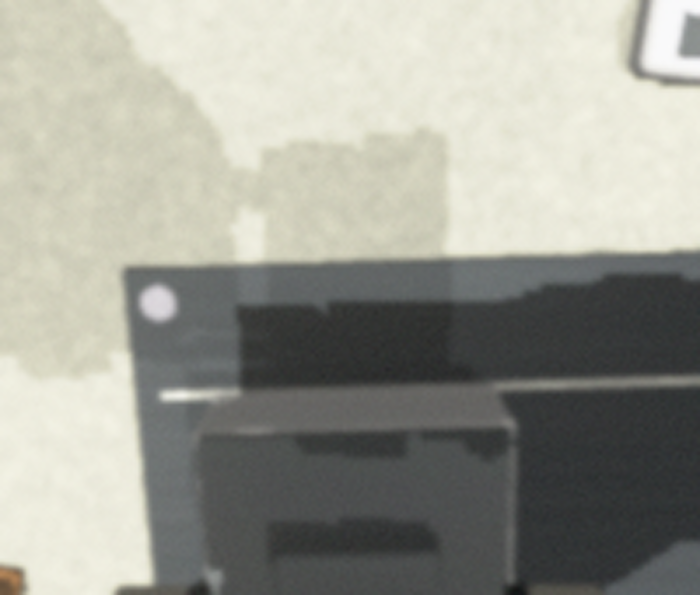

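View pics/w22o.png

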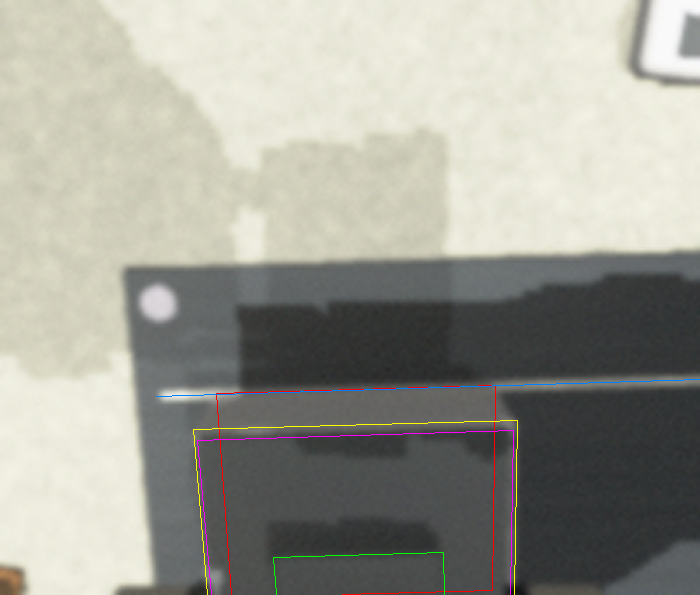

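```bash
python3 - <<'E'
from chk import *
z('w22',195,155,130,45,6,12)
E
```

```text
(no output)
```

View pics/w22g.png

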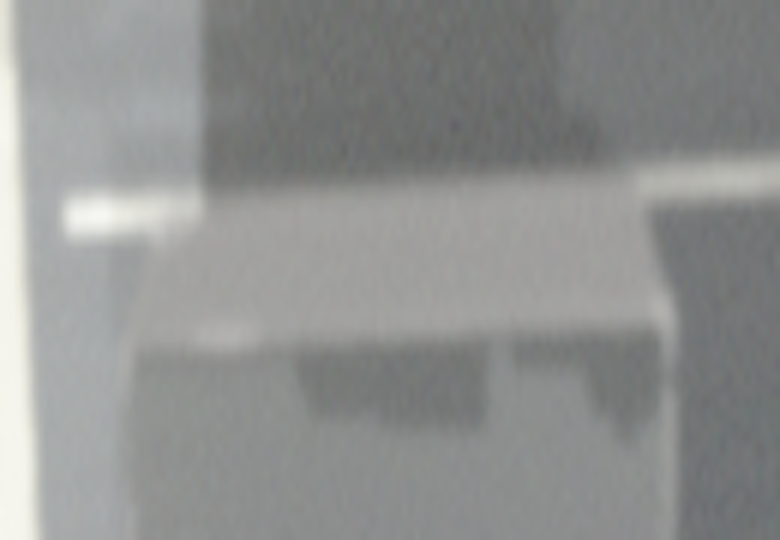

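```bash
python3 -m crank '[[[-0.2,0,-40,0,0],[-0.2,0,-90,0,0],[-0.2,0,-140,-50,0],[-0.2,0,-150,-100,0],[-0.2,0,-150,-150,0],[-0.2,0,-150,-150,0],[-0.2,0,-150,-150,0],[-0.2,0,-150,-150,0]]]'
python3 - <<'E'
from h import *
snap('scene','s23');snap('top','t23')
for n,D in(('scene','s23'),('top','t23')):
    K,T=cam(n); im=cv2.imread('pics/%s.png'%D)
    x0,y0,w,h,s=(150,150,250,150,3.2) if n=='scene' else (80,110,270,160,2.9)
    b=cv2.resize(im[y0:y0+h,x0:x0+w],None,fx=s,fy=s,interpolation=cv2.INTER_CUBIC); m=lambda uv:(uv-[x0-.35,y0-.35])*s
    for c in [[.5871,-.1587],[.5840,-.0426],[.5774,.2073]]:
        box(b,K,T,c,1.52,.04,.05,.006,m,(0,0,255));box(b,K,T,c,1.52,.04,.05,.056,m,(0,255,255))
    cv2.imwrite('pics/%so.png'%D,b)
E
```

```text
clock: 60.08
tool_pos: [0.4614, 0.2077, 0.299]
orientation: [-90.0, -0.0, -90.1]
force: [-0.2, -0.3, 0.5]
opening: 0.0526
```

View pics/s23o.png

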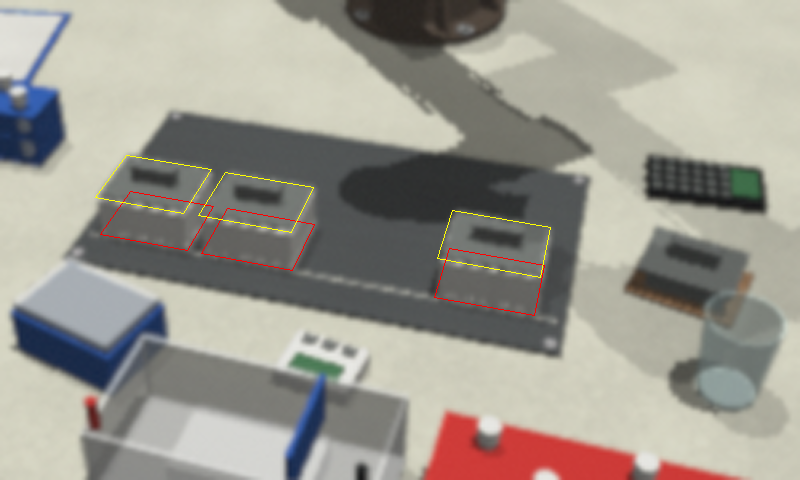

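View pics/t23o.png

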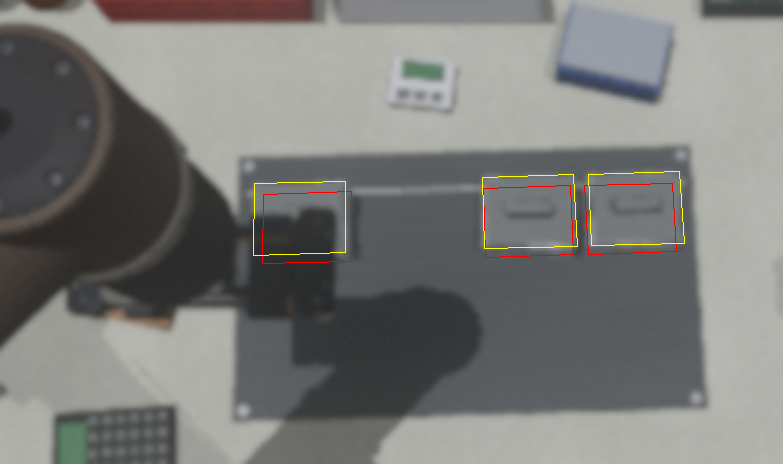

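View pics/s23.png

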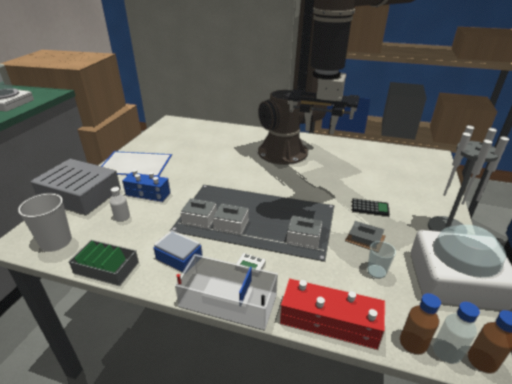

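```bash
python3 - <<'E'
from chk import *
chk('w24',DS,x0=190,y0=70,w=150,h=140,s=4)
o=ctrl.get_obs();print(o['tool_pos'].tolist(),o['orientation'].tolist())
E
```

```text
[0.4613565  0.20761252 0.29869727]
[0.4612935137282186, 0.2075840297745719, 0.2986964084678192] [-90.0534845289648, -0.058894159916317024, -90.05360216120516]
```

View pics/w24z.png

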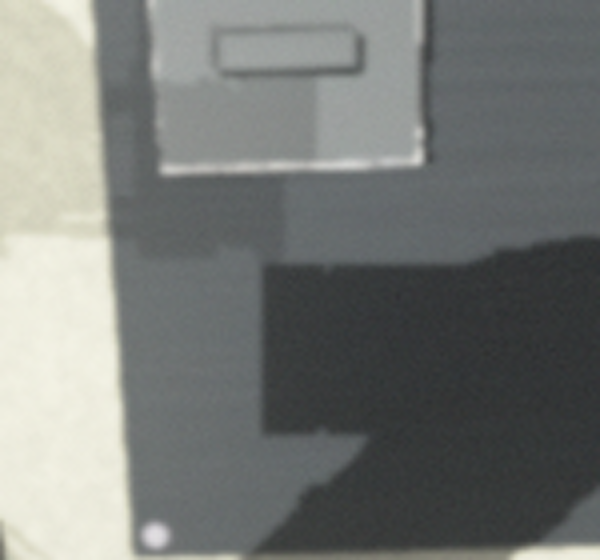

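View pics/w24o.png

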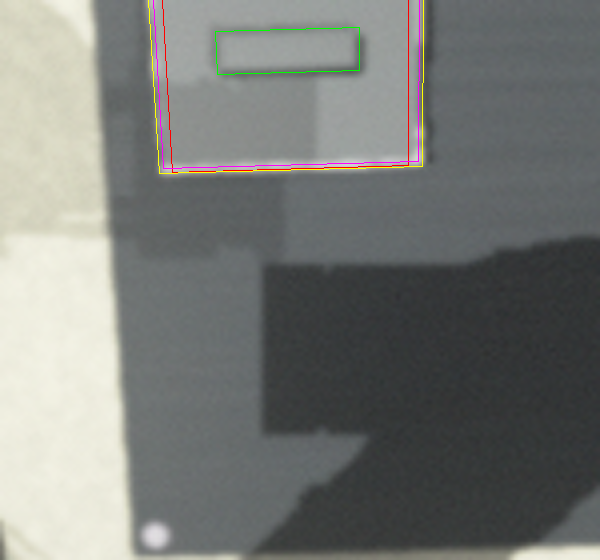

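```bash
python3 - <<'E'
from h import *
o=ctrl.get_obs(); print(o['clock'],o['force']); print(ctrl.close_job())
E
```

```text
60.225 [-0.02099114  0.3119819   0.583454  ]
the job is handed in; nothing more can be done
None
```

I slid all three dishes to the scribed line and closed each with a cover taken in turn from the top of the pile. The spare cover is still on its pad, and I handed the job in at 60.2 s.

- **Line:** in the last wrist pictures, the far bottom edges of the two right-hand dishes lie on the line's centre along the part that shows. The left dish is turned by about 0.6–1°: its right end is on the line and its left end about 1–2 mm short. I left it so, as it was within my measuring error and pushing a covered dish risked overshooting.
- **Lift:** each dish's full weight came onto the gripper for under a second while I trimmed its position at the line. The first rose by at most about 1.5 mm, the others by less than 0.5 mm. I set each one back down before releasing it.
- **Covers:** the overlays put all three covers seated, level and inside the rim. Force readings stayed low as the covers went in.
- **Missed grasp:** my first try for a cover closed on nothing. The fingertips sit about 32 mm short of where the stated tool point puts them, and I corrected for that afterwards. It also means the dishes were gripped only 5–8 mm below their rims, which may explain the left dish's turn.
- **Surroundings:** the final scene and top pictures show the other things where they were, and I saw no dish knocked aside. The arm hid part of the left dish in the top picture, so I checked that dish with the wrist and scene cameras instead.

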